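# Check the filter rack's T-bar nuts and flag the loose ones

## Task

First lift the index lever out of its notch and drop it into the middle CHECK notch (one stud), then try every T-bar nut on the cartridges in the filter rack with a light turn: a loose one swings easily (turn it a good 15 degrees to be sure), but do not force one that resists. Stand one flag upright in the ring in front of each loose nut and none in front of a tight one. With the flags standing, move the lever on into the HOLD notch (two studs), fully down, and leave everything else on the bench where it is.

Things in the scene. Friction and masses are not known exactly. Their poses are not given: they have to be found in the camera images.
- plate: fixed rack of the filter bank, 133 (x) x 310 (y) mm, origin on its underside midway between the row of rings (x = -28) and the row of nut axes (x = +40 mm): a grey block 70 deep and 42 mm high with five square pockets 62 mm apart, and before it (-x) an aluminium apron 3 mm thick with end kerbs 16 mm high. A tight nut does not move below 1.5 N m either way; a loose one turns at about 0.04 N m (1 to 2 N at its bar's end)
- pad_1 (a point): centre of the flag ring in front of cartridge 1 (None if it is absent; empty pockets have rings too): a flat thin 50 mm ring on the apron; z up, +x towards the cartridge. The loose 0.6 kg cartridge stands in its square pocket and cannot turn there; its nut's upright axis is 68 mm from here along +x. Rack top 39 mm, cartridge top 52 mm above here
- tip_1 (a point): ring-side end of the black T-bar of nut 1, 30 mm from the nut's axis, 72 mm above pad_1; +x points along the bar to the axis. Bar 60 long, 12 wide, 20 mm high (10 above and below this point), centred on the axis over a 30 mm round hub. Starts within 0.4 rad of the pad's x, turns up to 1.4 rad either side of it, stays where left
- pad_2 (a point): centre of the flag ring in front of cartridge 2 (None if it is absent; empty pockets have rings too): a flat thin 50 mm ring on the apron; z up, +x towards the cartridge. The loose 0.6 kg cartridge stands in its square pocket and cannot turn there; its nut's upright axis is 68 mm from here along +x. Rack top 39 mm, cartridge top 52 mm above here
- tip_2 (a point): ring-side end of the black T-bar of nut 2, 30 mm from the nut's axis, 72 mm above pad_2; +x points along the bar to the axis. Bar 60 long, 12 wide, 20 mm high (10 above and below this point), centred on the axis over a 30 mm round hub. Starts within 0.4 rad of the pad's x, turns up to 1.4 rad either side of it, stays where left
- pad_3 (a point): centre of the flag ring in front of cartridge 3 (None if it is absent; empty pockets have rings too): a flat thin 50 mm ring on the apron; z up, +x towards the cartridge. The loose 0.6 kg cartridge stands in its square pocket and cannot turn there; its nut's upright axis is 68 mm from here along +x. Rack top 39 mm, cartridge top 52 mm above here
- tip_3 (a point): ring-side end of the black T-bar of nut 3, 30 mm from the nut's axis, 72 mm above pad_3; +x points along the bar to the axis. Bar 60 long, 12 wide, 20 mm high (10 above and below this point), centred on the axis over a 30 mm round hub. Starts within 0.4 rad of the pad's x, turns up to 1.4 rad either side of it, stays where left
- pad_4 (a point): centre of the flag ring in front of cartridge 4 (None if it is absent; empty pockets have rings too): a flat thin 50 mm ring on the apron; z up, +x towards the cartridge. The loose 0.6 kg cartridge stands in its square pocket and cannot turn there; its nut's upright axis is 68 mm from here along +x. Rack top 39 mm, cartridge top 52 mm above here
- tip_4 (a point): ring-side end of the black T-bar of nut 4, 30 mm from the nut's axis, 72 mm above pad_4; +x points along the bar to the axis. Bar 60 long, 12 wide, 20 mm high (10 above and below this point), centred on the axis over a 30 mm round hub. Starts within 0.4 rad of the pad's x, turns up to 1.4 rad either side of it, stays where left
- pad_5 (a point): centre of the flag ring in front of cartridge 5 (None if it is absent; empty pockets have rings too): a flat thin 50 mm ring on the apron; z up, +x towards the cartridge. The loose 0.6 kg cartridge stands in its square pocket and cannot turn there; its nut's upright axis is 68 mm from here along +x. Rack top 39 mm, cartridge top 52 mm above here
- tip_5 (a point): ring-side end of the black T-bar of nut 5, 30 mm from the nut's axis, 72 mm above pad_5; +x points along the bar to the axis. Bar 60 long, 12 wide, 20 mm high (10 above and below this point), centred on the axis over a 30 mm round hub. Starts within 0.4 rad of the pad's x, turns up to 1.4 rad either side of it, stays where left
- flag_1: one of three identical loose flags: steel disc foot 42 mm across and 9 mm high with an upright white blade on it, 26 mm wide (its x), 10 mm thick (its y), top 75 mm above the origin; origin at the centre of the foot's underside; 0.12 kg. At the start it stands in a fixed shallow round tray, 130 mm across, floor 3 mm thick, walls 14 mm high
- flag_2: one of three identical loose flags: steel disc foot 42 mm across and 9 mm high with an upright white blade on it, 26 mm wide (its x), 10 mm thick (its y), top 75 mm above the origin; origin at the centre of the foot's underside; 0.12 kg. At the start it stands in a fixed shallow round tray, 130 mm across, floor 3 mm thick, walls 14 mm high
- flag_3: one of three identical loose flags: steel disc foot 42 mm across and 9 mm high with an upright white blade on it, 26 mm wide (its x), 10 mm thick (its y), top 75 mm above the origin; origin at the centre of the foot's underside; 0.12 kg. At the start it stands in a fixed shallow round tray, 130 mm across, floor 3 mm thick, walls 14 mm high
- lever_base: fixed grey base of the index lever, 120 (x) x 100 (y) x 18 mm; origin under its centre; the lever's upright pivot axis is at x = +40 mm, y = 0, and the arm reaches from it towards -x. Steel teeth 22 mm high stand on it 55 mm from the pivot and leave three notches about 14 mm wide for the arm
- lever_arm (a joint): swing of the lever (rad), counter-clockwise positive from above: about -0.45 in the unmarked RUN notch (start), 0 in the middle CHECK notch (one brass stud), about +0.45 in the HOLD notch (two brass studs); stops at -0.52 and +0.52. A seated arm has about 0.05 rad of play
- lever_lift (a joint): lift of the lever (m): 0 seated in a notch, 0.025 fully up; it must be lifted 11 mm or more to pass a tooth, and a light spring and its weight (about 3 to 4 N) push it down
- lever_knob (a point): centre of the black upright knob at the lever's free end, 90 mm from the pivot axis: 18 mm thick, from 20 mm below to 18 mm above this point (the upper 4 mm tapered); the 8 mm thick, 8 mm wide arm is directly below it. It is 58 mm above the worktop when seated
- blue_knob: blue ribbed knob, 57 mm across, 51 mm high, bystander; origin at the centre of its underside
- tape: roll of black tape, 56 mm across, 19 mm high, lying flat, bystander; origin at the centre of its underside
- fuses: small yellow paper box, 42x62x22 mm, bystander; origin at the centre of its underside
- spanner: steel spanner, 29x142x8 mm, lying flat, bystander; origin at the centre of its underside
Not all that is in view belongs to the job. What is shaped like the flag_2 but green or yellow is not meant.

How it is judged:
By the outcome, as a careful person would: the job done as asked, in the order asked, and still so for the second after the job is handed in, with the robot touching nothing.
Of cartridge_1, cartridge_2, cartridge_3, cartridge_4, cartridge_5 only 4 to 5 are there at a start; the rules pass over those that are not, and their reading is None.
At some moment in a run one of flag_1, flag_2, flag_3 may be knocked a few centimetres aside while the robot is not near it.
Once in a run the grip may slacken for a moment while it holds something.
It also fails if it takes over 210 s, if anything falls off the work surface, if the arm or the gripper's body presses on something with over 40 N, if the wrist force passes 120 N, or if a joint passes its speed limit or range.

## Robot

A 7-joint arm with a two-finger parallel gripper is mounted at the origin on a cart in front of the work surface, level with it; the furniture and walls round the work are solid. World frame = base frame: x ahead of the robot, y to its left, z up, the work surface at z = 0. Lengths are in mm, angles in rad, forces in N, time in s.
With the tool pointing down it reaches from about 400 to 875 mm from the base axis. Payload 6.5 kg.
Tool frame: the origin (TCP) lies at the very end of the fingers, on their centre line; the grasp point (between the pads) lies 19 mm behind it (robot.grip_point_offset is the distance from the TCP to the grasp point, in mm); z points along the fingers, x is the direction in which the jaws open and shut, and the axes are right-handed (so a half turn about z gives the same grasp; the last joint's range is limited). The gripper opens to 85 mm and grips with 20 to 120 N. Pads are 22 mm wide; open, the fingers measure 114 mm over their backs; the gripper's body (76 mm by 85 mm) begins 54 mm behind the grasp point. The pads swing forward as they close: fully open they stand 13 mm farther back than shut.
Start: joints at [1.264, 0.536, -0.004, 1.538, 0.003, 1.067, -0.071], TCP at [155.007, -631.239, 203.39] pointing down, gripper open.
Joint ranges: [-2.7, 2.7], [-0.37, 2.16], [-1.27, 1.26], [0.24, 2.4], [-1.31, 4.45], [0.19, 1.91], [-2.76, 2.76]. Speed limits (rad/s): [2.39, 2.39, 3.14, 3.14, 3.14, 3.14, 3.14].

## Interface

Orientations are given as a unit quaternion [w, x, y, z].
In Python, from station import robot gives the robot as it stands.
- The arm moves only by the shell command python3 -m jog 'ROWS' [FORCE]. ROWS is JSON, a list that holds one entry, the list of rows, each a list of 7 numbers: the turn, a rotation vector about the world's x, y, z in degrees, then the shift along the world's x, y, z in cm, then the finger opening in cm, from 0 to 8.54. In form: [[[ax, ay, az, x, y, z, claw], ...]]. A call has 1 to 12 rows; each row is the pose to reach, as a shift and turn from the pose commanded when the call began; what a row does not reach only later rows make up. A row lasts 1/10 s, in which the tool goes at most 50 mm and 8.59 degrees, less where a joint would pass 70% of its speed; a pose out of reach is approached as far as the arm can. A call with a gripper value outside its range is refused whole. The fingers move at their own pace and stop on an object; FORCE is the grip in N (left out, the last holds). Time passes only in rows, so rows that repeat a pose let the fingers close. It gives the time, the measured TCP pose, the force and the opening at its end, in the units of the state.
- robot.sense(): the state, without advancing time (a new reading comes with each control period).
- robot.capture(name): name is "scene" or "side" or "wrist"; returns (picture, depth): 480x640x3 uint8, blue, green, red; 480x640 float32, mm along the optical axis (not along the pixel's ray), 0 where there is no reading.
- robot.camera_model(name): a dict with "K" (3x3 intrinsics, pixels), "k1" (the pictures are not rectified: a ray, as slopes to the right and down, at radius r is drawn at 1 + k1 r^2 times it, then the intrinsics apply), "R" (3x3) and "t" (3): a world point X has camera coordinates R X + t. Camera axes: x right, y down, z forward; pixel columns grow to the right and rows downward; lengths in mm; the calibration is good to about 2 mm. A picture is of the moment at which its call begins: read the wrist's pose just before it. camera_model takes no time and is no camera call; for the wrist camera it gives the pose at the moment of the call.
- robot.sign_off(): hands the job in, once; it reports no verdict.
The state is a dict: "time": time; "qpos": joint angles; "qvel": joint speeds; "joint_torque": joint torques, N m; "position": TCP position; "ee_rot": TCP orientation; "contact_force": force on the tool from outside, world axes, zero at the start; "wrist_torque": the same for the moment, N m; "finger_gap": finger opening in mm.
Only numpy, scipy, OpenCV 4.12 (cv2) and the standard library are available. Lean on these libraries where they do the work, as an engineer would, in place of code of your own. Each camera call takes 0.05 s, during which the arm holds its last target.

## Working session

There is one attempt and no reset: what is moved stays moved. The work goes in short steps, Python scripts to look and compute and a shell command to move; the robot and the scene stay as the last step left them, time stands still between calls to the robot, and variables do not carry over. Pictures are saved under pics/ and viewed, and the job is handed in when it is done.

```bash
ls; mkdir -p pics; python3 - <<'E'
from station import robot
import cv2
s=robot.sense(); print(s['time'],s['position'],s['ee_rot'],s['finger_gap'],robot.grip_point_offset)
for n in ("scene","side","wrist"):
    p,d=robot.capture(n); cv2.imwrite(f"pics/a_{n}.png",p)
    m=robot.camera_model(n); print(n,m)
E
```

```text
pics
0.0 [ 154.83849099 -630.54675681  202.49582125] [-5.12763545e-04  7.86947890e-01 -6.17018798e-01 -7.47338369e-04] 85.1600894048622 18.700000000000003
scene {'K': array([[515.3217845 ,   0.        , 326.98917353],
       [  0.        , 515.3217845 , 236.43177292],
       [  0.        ,   0.        ,   1.        ]]), 'k1': -0.1105637867059843, 'R': array([[ 0.78482194, -0.61961014,  0.01173876],
       [-0.37230482, -0.48654911, -0.79035377],
       [ 0.49542269,  0.61591658, -0.61253826]]), 't': array([-300.56603196,  335.43574693,  519.00321956])}
side {'K': array([[455.30618696,   0.        , 325.74601198],
       [  0.        , 455.30618696, 243.53890971],
       [  0.        ,   0.        ,   1.        ]]), 'k1': -0.01842537533192236, 'R': array([[-0.38531275,  0.92276241, -0.00660399],
       [ 0.80618874,  0.33313637, -0.48895795],
       [-0.44899199, -0.1937258 , -0.87228236]]), 't': array([  30.9700699 , -438.7753249 , 1184.03987264])}
wrist {'K': array([[369.07767834,   0.        , 321.04230868],
       [  0.        , 369.07767834, 236.64742352],
       [  0.        ,   0.        ,   1.        ]]), 'k1': -0.05803228541044352, 'R': array([[ 0.23950044, -0.97089559, -0.00113547],
       [-0.9296358 , -0.22965948,  0.28815586],
       [-0.28003002, -0.06795788, -0.95758285]]), 't': array([-648.75678627,  -39.55516978,  379.37154081])}
```

View pics/a_scene.png

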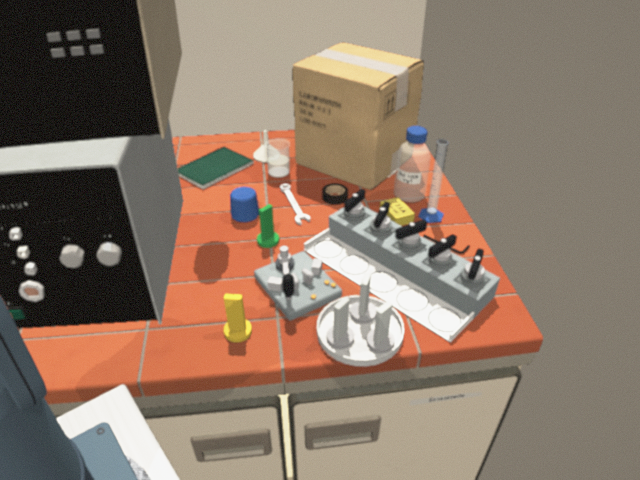

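View pics/a_side.png

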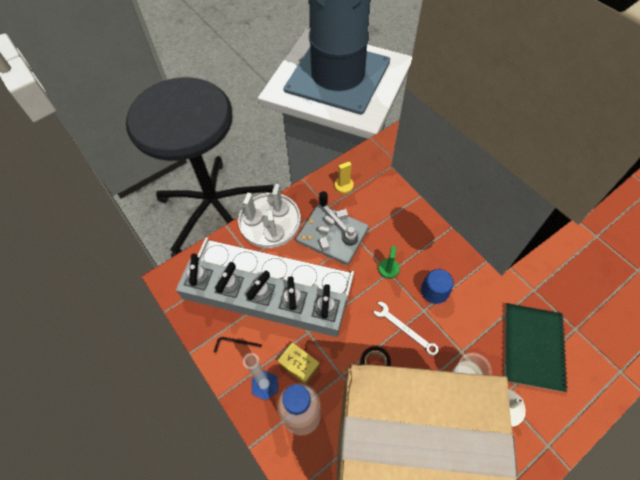

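View pics/a_wrist.png

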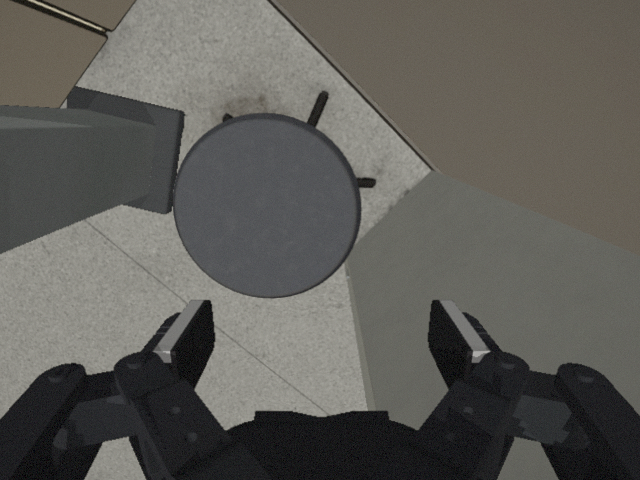

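The scene view shows the lever base (about 298,282), the tray with three white flags (360,325), the rack with five black bars from (355,200) to (477,263), and the green (268,228) and yellow (236,318) decoy flags. In the side view the rack is at (265,285), the lever base at (333,233) and the tray at (268,220).

```bash
cat > h.py <<'E'
import numpy as np, cv2
from station import robot
def ray(m,u,v):
    K=m['K']; x=(u-K[0,2])/K[0,0]; y=(v-K[1,2])/K[1,1]
    rd=np.hypot(x,y); r=rd
    for _ in range(30): r=rd/(1+m['k1']*r*r)
    s=r/rd if rd>0 else 1
    d=m['R'].T@np.array([x*s,y*s,1.]); c=-m['R'].T@m['t']; return c,d
def onplane(m,u,v,z):
    c,d=ray(m,u,v); return c+d*(z-c[2])/d[2]
def proj(m,X):
    p=m['R']@np.asarray(X,float)+m['t']; x,y=p[:2]/p[2]; f=1+m['k1']*(x*x+y*y)
    return np.array([m['K'][0,0]*x*f+m['K'][0,2],m['K'][1,1]*y*f+m['K'][1,2]])
def tri(ms,uvs):
    A=np.zeros((3,3));b=np.zeros(3)
    L=[ray(m,*uv) for m,uv in zip(ms,uvs)]
    for c,d in L:
        d=d/np.linalg.norm(d);P=np.eye(3)-np.outer(d,d);A+=P;b+=P@c
    X=np.linalg.solve(A,b)
    return X,[np.linalg.norm(np.cross(X-c,d/np.linalg.norm(d))) for c,d in L]
def crop(p,x0,y0,x1,y1,f,name):
    cv2.imwrite(name,cv2.resize(p[y0:y1,x0:x1],None,fx=f,fy=f,interpolation=cv2.INTER_CUBIC))
E
python3 - <<'E'
from h import *
ms,md=robot.camera_model('scene'),robot.camera_model('side')
for n,a,b in [('yellow',(237,330),(344,186)),('tray',(360,330),(269,221))]:
    print(n,onplane(ms,*a,3),onplane(md,*b,3))
p=cv2.imread('pics/a_scene.png'); crop(p,245,180,505,365,3,'pics/b_scene.png')
p=cv2.imread('pics/a_side.png'); crop(p,170,160,380,340,3.8,'pics/b_side.png')
E
```

```text
yellow [326.03765766 146.13887278   3.        ] [327.62046612 146.9775928    3.        ]
tray [472.6891224   33.54826348   3.        ] [472.94850092  33.90197673   3.        ]
```

View pics/b_scene.png

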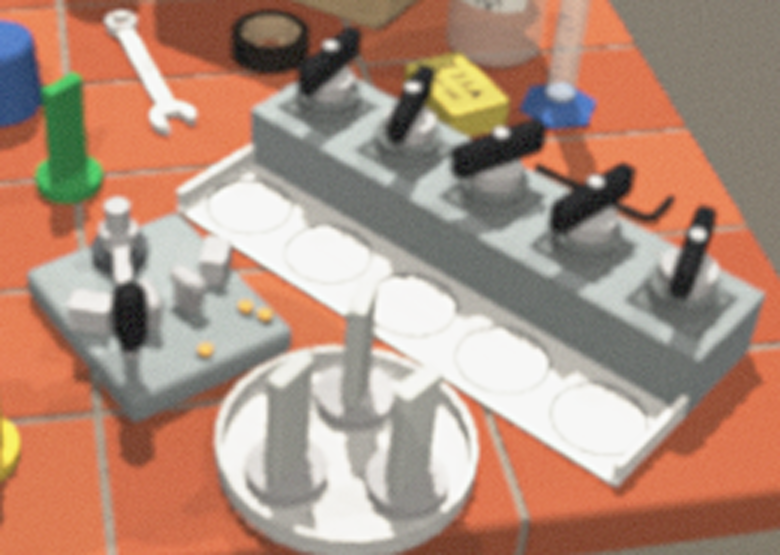

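View pics/b_side.png

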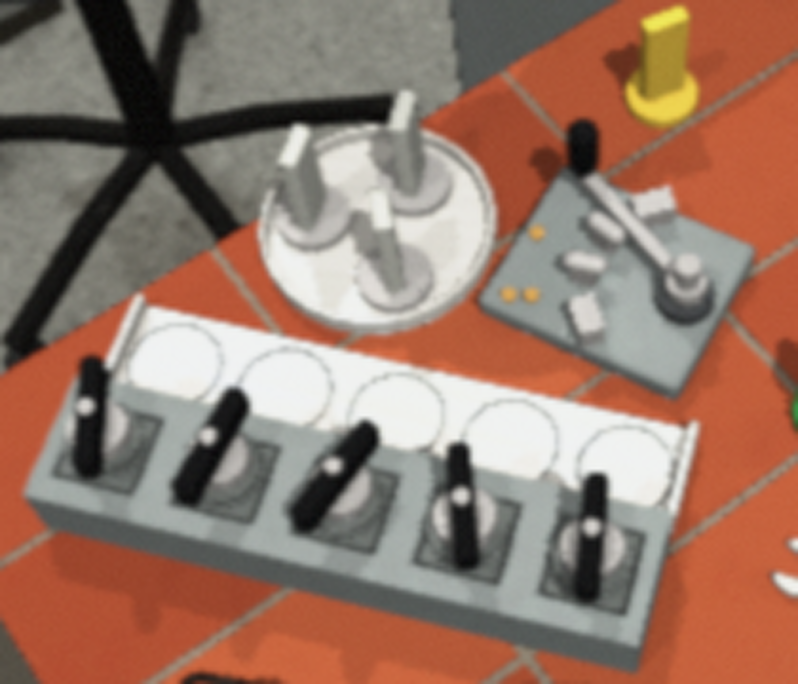

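```bash
python3 - <<'E'
from h import *
np.set_printoptions(precision=1,suppress=True)
ms,md=robot.camera_model('scene'),robot.camera_model('side')
S=lambda q:(q[0]/3+245,q[1]/3+180)
D=lambda q:(q[0]/3.8+170,q[1]/3.8+160)
rs=[(600,419),(502,360),(413,307),(328,254),(250,207)];rd=[(177,364),(286,386),(397,413),(511,440),(626,468)]
ds=[(698,234),(597,182),(501,133),(413,90),(331,45)];dd=[(86,406),(208,436),(332,466),(461,496),(592,526)]
for a,b in zip(rs,rd): print('ring',onplane(ms,*S(a),3),onplane(md,*D(b),3))
for a,b in zip(ds,dd): print('dot',*tri([ms,md],[S(a),D(b)]))
print('knob top',tri([ms,md],[S((128,292)),D((583,130))]))
print('pivot top',tri([ms,md],[S((117,207)),D((688,265))]))
for n,a,b in [('left',(293,376),(401,98)),('far',(366,280),(382,215)),('right',(418,384),(297,137))]:
    print('flagtop',n,tri([ms,md],[S(a),D(b)]))
print('stud1',onplane(ms,*S((206,350)),18),onplane(md,*D((537,232)),18))
for a,b in [((246,307),(510,294)),((265,315),(531,294))]: print('stud2',onplane(ms,*S(a),18),onplane(md,*D(b),18))
E
```

```text
ring [590.4 -31.8   3. ] [588.4 -27.8   3. ]
ring [581.2  30.    3. ] [577.8  32.2   3. ]
ring [572.   89.9   3. ] [569.6  93.5   3. ]
ring [563.8 152.8   3. ] [561.  155.2   3. ]
ring [554.8 213.7   3. ] [552.9 216.4   3. ]
dot [656.9 -20.1  85.7] [np.float64(1.6438021999551888), np.float64(1.6438021999551526)]
dot [648.5  41.   85.3] [np.float64(1.6783530717367325), np.float64(1.6783530717368749)]
dot [639.7 102.4  85.4] [np.float64(1.05412438219692), np.float64(1.054124382196874)]
dot [630.3 163.5  84.3] [np.float64(1.4616973362799528), np.float64(1.4616973362799175)]
dot [621.7 225.2  86.2] [np.float64(1.4810571637847219), np.float64(1.4810571637848045)]
knob top (array([411.6, 132.9,  72.6]), [np.float64(0.9536033119633089), np.float64(0.9536033119632636)])
pivot top (array([457.2, 210.3,  54. ]), [np.float64(1.1427748870873176), np.float64(1.1427748870873733)])
flagtop left (array([434.2,  36.1,  78.3]), [np.float64(2.8784300065395243), np.float64(2.878430006539474)])
flagtop far (array([504. ,  61.4,  80.8]), [np.float64(0.9698905738998599), np.float64(0.9698905738997408)])
flagtop right (array([476.7,  -3.2,  77.9]), [np.float64(2.3159663580931067), np.float64(2.3159663580930396)])
stud1 [451.5 120.8  18. ] [447.4 120.9  18. ]
stud2 [488.4 133.9  18. ] [488.7 123.2  18. ]
stud2 [492.6 122.8  18. ] [484.4 133.6  18. ]
```

```bash
python3 - <<'E'
from h import *
np.set_printoptions(precision=1,suppress=True)
ms,md,mw=[robot.camera_model(n) for n in('scene','side','wrist')]
for q in [(160,322),(20,328),(175,150)]: print('mw scene',onplane(ms,*q,0))
for q in [(393,165),(503,270)]: print('mw side',onplane(md,*q,0))
print('bottle',onplane(ms,410,198,0), 'box',onplane(ms,372,180,0))
print('wristcam',-mw['R'].T@mw['t'])
E
python3 -m jog '[[[0,0,22,34.5,33,2,8],[0,0,22,34.5,33,2,8],[0,0,22,34.5,33,2,8],[0,0,22,34.5,33,2,8],[0,0,22,34.5,33,2,8],[0,0,22,34.5,33,2,8],[0,0,22,34.5,33,2,8],[0,0,22,34.5,33,2,8],[0,0,22,34.5,33,2,8],[0,0,22,34.5,33,2,8],[0,0,22,34.5,33,2,8],[0,0,22,34.5,33,2,8]]]'
```

```text
mw scene [240.1 234.5   0. ]
mw scene [ 54.2 354.9   0. ]
mw scene [498.3 733.4   0. ]
mw side [227.9 227.8   0. ]
mw side [396.8 515.5   0. ]
bottle [795.1 244.6   0. ] box [779.9 344.8   0. ]
wristcam [ 224.8 -613.2  373.9]
time: 1.35
position: [500.0, -301.0, 223.1]
ee_rot: [0.0, 0.89, -0.455, -0.0]
contact_force: [0.1, -0.8, 0.1]
finger_gap: 80.0
```

```bash

python3 -m jog '[[[0,0,23.6,-8.8,43.4,-3,4.5],[0,0,23.6,-8.8,43.4,-3,4.5],[0,0,23.6,-8.8,43.4,-3,4.5],[0,0,23.6,-8.8,43.4,-3,4.5],[0,0,23.6,-8.8,43.4,-3,4.5],[0,0,23.6,-8.8,43.4,-3,4.5],[0,0,23.6,-8.8,43.4,-3,4.5],[0,0,23.6,-8.8,43.4,-3,4.5],[0,0,23.6,-8.8,43.4,-3,4.5],[0,0,23.6,-8.8,43.4,-3,4.5],[0,0,23.6,-8.8,43.4,-3,4.5]]]'
python3 - <<'E'
from h import *
np.set_printoptions(precision=1,suppress=True)
m=robot.camera_model('wrist'); p,d=robot.capture('wrist'); cv2.imwrite('pics/c_wrist.png',p)
print(robot.sense()['qpos'],proj(m,[411.6,132.9,76]),-m['R'].T@m['t'])
E
```

```text
time: 2.45
position: [412.1, 131.9, 193.3]
ee_rot: [0.0, 0.965, -0.264, 0.0]
contact_force: [-0.3, -0.7, -0.6]
finger_gap: 45.2
[ 0.1  0.2 -0.6  2.1  0.2  0.9 -1.1] [321.3 219.3] [448.1 195.5 364.5]
```

View pics/c_wrist.png

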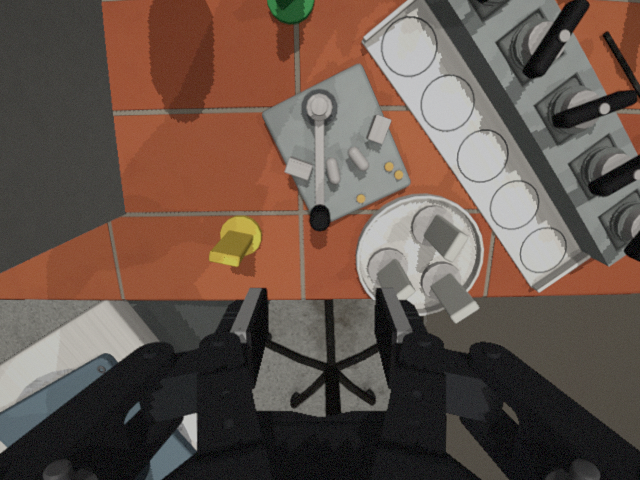

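The wrist view shows the black knob at (320,214), directly between the fingers, and the arm running up to the pivot (319,103). The single stud is at (361,198) and the two studs at (390,167),(399,175). All of this agrees with the triangulated points.

```bash

python3 -m jog '[[[0,0,0,0,0.1,-5,4.5],[0,0,0,0,0.1,-10,4.5],[0,0,0,0,0.1,-13,4.5],[0,0,0,0,0.1,-14.8,4.5],[0,0,0,0,0.1,-14.8,4.5]]]'
python3 -m jog '[[[0,0,0,0,0,0,1],[0,0,0,0,0,0,1],[0,0,0,0,0,0,1],[0,0,0,0,0,0,1],[0,0,0,0,0,0,1]]]' 50
```

```text
time: 3.0
position: [410.8, 130.7, 43.4]
ee_rot: [0.002, 0.964, -0.266, -0.002]
contact_force: [-0.3, 0.7, 0.1]
finger_gap: 45.2
time: 3.5
position: [413.1, 133.7, 46.6]
ee_rot: [-0.0, 0.964, -0.264, 0.001]
contact_force: [-0.7, -1.2, 6.8]
finger_gap: 10.4
```

```bash

python3 - <<'E'
from h import *
for n in('wrist','side','scene'):
    p,d=robot.capture(n); cv2.imwrite(f'pics/d_{n}.png',p)
    if n=='side': crop(p,270,150,400,270,5,'pics/d_side2.png')
    if n=='scene': crop(p,220,200,380,340,4.5,'pics/d_scene2.png')
s=robot.sense();print(s['finger_gap'],s['position'],s['contact_force'])
E
```

```text
10.03857881829925 [413.10830451 133.72933782  46.53252038] [-0.59188933 -0.70370336  6.3940314 ]
```

View pics/d_wrist.png

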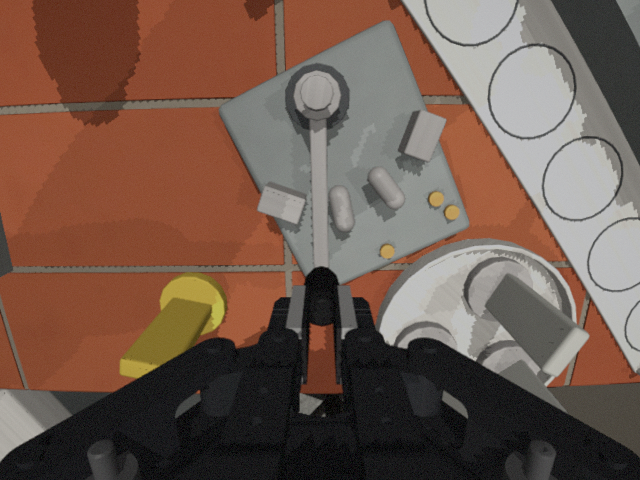

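View pics/d_side2.png

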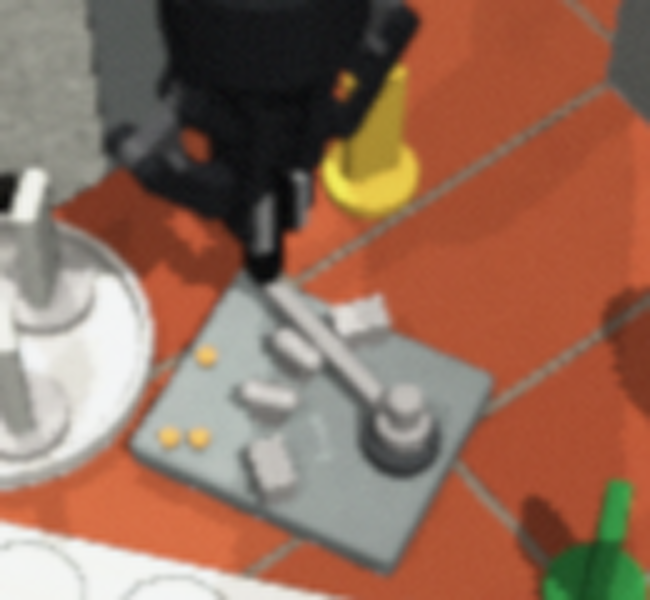

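View pics/d_scene2.png

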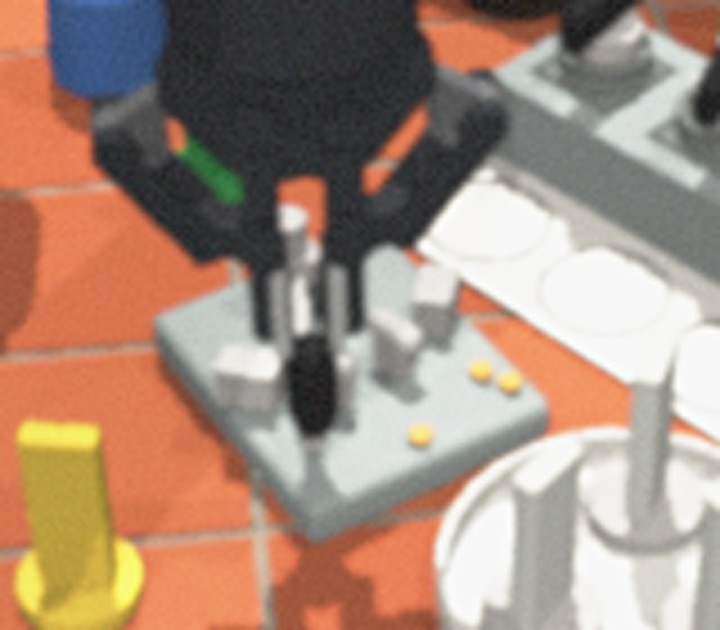

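```bash

python3 - <<'E'
from h import *
np.set_printoptions(precision=1,suppress=True)
ms,md,m=[robot.camera_model(n) for n in('scene','side','wrist')]
print('scenecam',-ms['R'].T@ms['t'])
X=[413.1,133.7,46.5]
print('tcp in scene',proj(ms,X),'side',proj(md,X),'wrist',proj(m,X))
for z in (46.5,65,76): print(z,proj(m,[411.6,132.9,z]),proj(ms,[411.6,132.9,z]),proj(md,[411.6,132.9,z]))
print('crop scene knob ctr',220+312/4.5,200+385/4.5,'top',200+340/4.5)
print(onplane(m,321,283,76),onplane(m,321,312,38))
p,d=robot.capture('wrist'); crop(p,240,240,400,420,4.4,'pics/e_w.png')
for v in range(270,400,10): print(v,d[v,321], end=' ')
E
```

```text
scenecam [ 103.6 -342.7  586.6]
tcp in scene [288.2 289.2] side [323.2 202.5] wrist [323.5 277.5]
46.5 [321.7 280.2] [287.7 290. ] [323.2 201.9]
65 [321.9 296.4] [287.2 280.9] [323.1 196.6]
76 [322.  307.8] [287.  275.4] [323.  193.4]
crop scene knob ctr 289.3333333333333 285.55555555555554 top 275.55555555555554
[417.1 143.   76. ] [399.9 113.8  38. ]
270 178.8764 280 168.00441 290 159.26837 300 155.69562 310 157.00145 320 159.11244 330 245.99918 340 250.14743 350 250.31319 360 252.09886 370 254.50266 380 258.18765 390 259.6387
```

View pics/e_w.png

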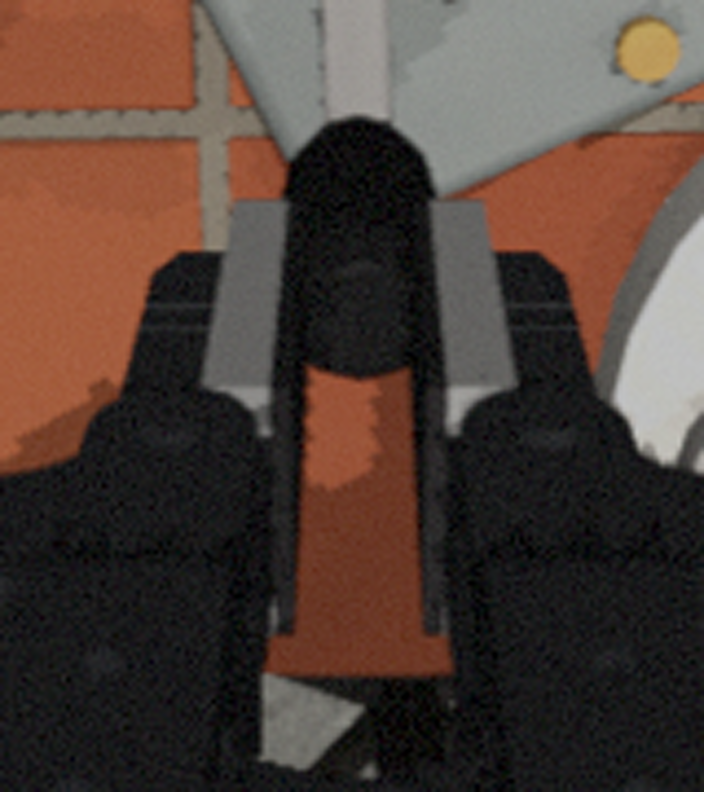

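The fingers do hold the knob: it sits between the pads at (321,300). Now lift it.

```bash

python3 -m jog '[[[0,0,0,0,0,1,1],[0,0,0,0,0,1.8,1],[0,0,0,0,0,1.8,1]]]' 50
python3 - <<'E'
from h import *
p,d=robot.capture('side'); crop(p,270,150,400,270,5,'pics/f_side.png')
p,d=robot.capture('wrist'); cv2.imwrite('pics/f_w.png',p)
E
```

```text
time: 4.0
position: [413.0, 134.1, 64.8]
ee_rot: [-0.001, 0.965, -0.264, 0.001]
contact_force: [-0.5, 0.3, -0.3]
finger_gap: 9.9
```

View pics/f_side.png

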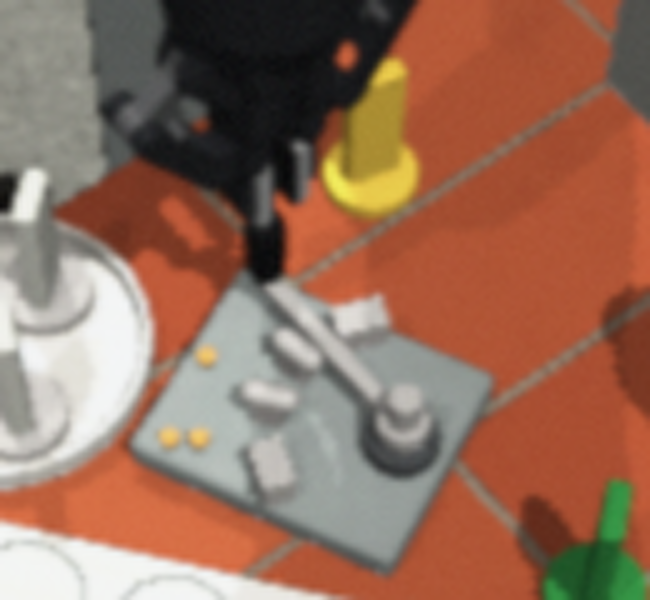

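View pics/f_w.png

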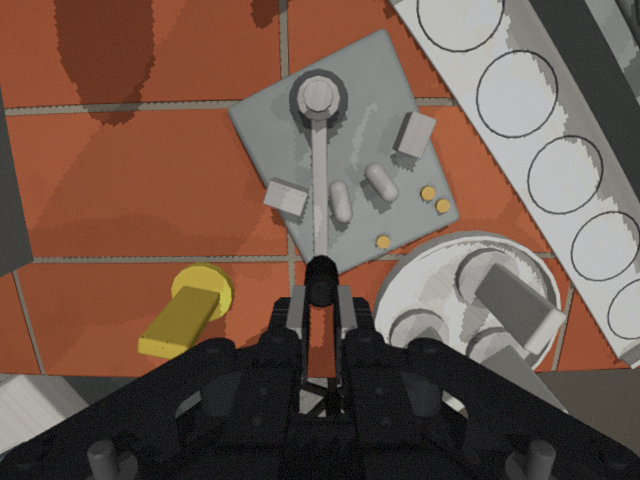

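```bash

python3 - <<'E'
from h import *
np.set_printoptions(precision=1,suppress=True)
m=robot.camera_model('wrist'); p,d=robot.capture('wrist')
c,_=ray(m,320,240); s=robot.sense(); print(s['position'],s['finger_gap'])
for u,v in [(321,262),(321,270),(321,280),(321,290),(321,296),(321,300),(321,303),(296,310),(346,310),(290,318),(352,318),(321,200),(320,95)]:
    c,r=ray(m,u,v); f=m['R'][2]@r
    print(u,v,d[v,u],c+r*d[v,u]/f)
E
```

```text
[412.  133.6  63.5] 10.098693732831457
321 262 189.47531 [414.2 139.4  57.4]
321 270 178.63875 [414.3 139.5  68.7]
321 280 172.06862 [413.3 137.8  76.1]
321 290 172.82169 [410.8 133.7  76.8]
321 296 174.2792 [409.1 130.8  76.3]
321 300 174.68007 [408.1 129.1  76.5]
321 303 175.86427 [407.1 127.4  75.8]
296 310 130.64801 [408.8 147.8 117.5]
346 310 130.51881 [424.1 138.8 117.6]
290 318 126.04651 [407.1 148.3 122.4]
352 318 125.13819 [425.5 137.9 123.2]
321 200 199.39476 [428.8 164.   38.4]
320 95 167.05457 [455.  209.3  56.5]
```

```bash

python3 - <<'E'
from h import *
np.set_printoptions(precision=0,suppress=True)
m=robot.camera_model('scene'); p,d=robot.capture('scene')
crop(p,250,220,330,310,7,'pics/g_scene.png')
for v in range(245,304,5):
    print(v,[tuple((lambda c,r:(c+r*d[v,u]/(m['R'][2]@r)).round().astype(int))(*ray(m,u,v))) for u in (277,281,285,288,291,295,299)])
E
```

```text
245 [(np.int64(397), np.int64(132), np.int64(142)), (np.int64(400), np.int64(126), np.int64(144)), (np.int64(501), np.int64(273), np.int64(1)), (np.int64(506), np.int64(271), np.int64(-1)), (np.int64(421), np.int64(132), np.int64(129)), (np.int64(417), np.int64(116), np.int64(142)), (np.int64(422), np.int64(114), np.int64(140))]
250 [(np.int64(394), np.int64(127), np.int64(137)), (np.int64(399), np.int64(125), np.int64(135)), (np.int64(456), np.int64(204), np.int64(56)), (np.int64(462), np.int64(204), np.int64(53)), (np.int64(415), np.int64(125), np.int64(128)), (np.int64(416), np.int64(116), np.int64(133)), (np.int64(424), np.int64(118), np.int64(127))]
255 [(np.int64(398), np.int64(135), np.int64(121)), (np.int64(400), np.int64(128), np.int64(124)), (np.int64(454), np.int64(202), np.int64(48)), (np.int64(460), np.int64(202), np.int64(45)), (np.int64(414), np.int64(124), np.int64(120)), (np.int64(417), np.int64(118), np.int64(122)), (np.int64(425), np.int64(120), np.int64(117))]
260 [(np.int64(397), np.int64(134), np.int64(112)), (np.int64(399), np.int64(127), np.int64(116)), (np.in
[... 2146 characters left out ...]
 (np.int64(442), np.int64(147), np.int64(18))]
295 [(np.int64(407), np.int64(157), np.int64(20)), (np.int64(412), np.int64(154), np.int64(19)), (np.int64(418), np.int64(150), np.int64(19)), (np.int64(407), np.int64(126), np.int64(44)), (np.int64(410), np.int64(122), np.int64(45)), (np.int64(431), np.int64(142), np.int64(18)), (np.int64(435), np.int64(138), np.int64(18))]
300 [(np.int64(402), np.int64(150), np.int64(17)), (np.int64(406), np.int64(145), np.int64(19)), (np.int64(411), np.int64(141), np.int64(20)), (np.int64(415), np.int64(138), np.int64(19)), (np.int64(418), np.int64(135), np.int64(19)), (np.int64(423), np.int64(131), np.int64(20)), (np.int64(429), np.int64(128), np.int64(19))]
```

View pics/g_scene.png

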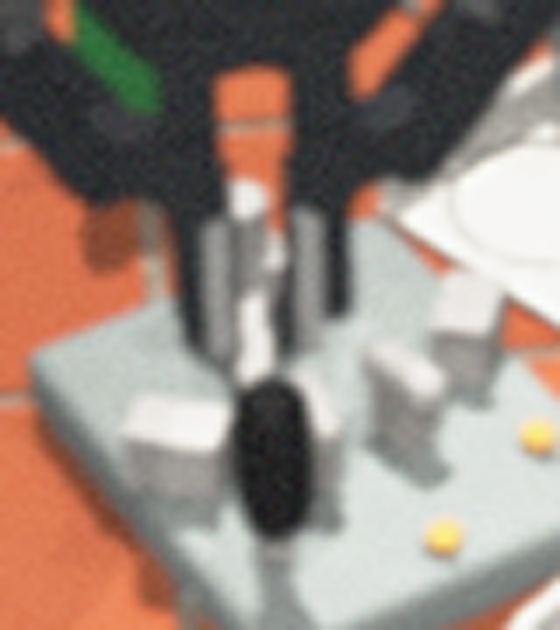

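```bash

python3 - <<'E'
from h import *
np.set_printoptions(precision=1,suppress=True)
m=robot.camera_model('wrist'); p,d=robot.capture('wrist')
crop(p,250,250,400,420,5,'pics/h_w.png')
for u in (296,348):
  for v in list(range(294,306,1))+[310,320,330,340]:
    c,r=ray(m,u,v); f=m['R'][2]@r
    print(u,v,d[v,u],c+r*d[v,u]/f)
s=robot.sense();print(s['position'],s['qpos'],s['contact_force'])
E
```

```text
296 294 142.701 [407.8 148.3 104.3]
296 295 141.65672 [407.9 148.3 105.4]
296 296 139.88391 [408.2 148.6 107.1]
296 297 140.47734 [407.9 148.1 106.7]
296 298 139.95615 [407.8 148.  107.3]
296 299 137.93665 [408.2 148.4 109.2]
296 300 139.02892 [407.7 147.7 108.3]
296 301 136.42084 [408.3 148.3 110.8]
296 302 135.33032 [408.4 148.4 111.9]
296 303 135.15366 [408.3 148.1 112.2]
296 304 135.36235 [408.1 147.8 112.1]
296 305 134.51625 [408.1 147.8 113. ]
296 310 130.50555 [408.5 147.8 117.1]
296 320 123.14529 [409.  147.8 124.7]
296 330 119.4849 [408.6 146.6 128.9]
296 340 109.39777 [410.4 148.4 138.7]
348 294 142.85919 [425.1 138.  104.2]
348 295 142.02037 [425.1 138.  105.1]
348 296 140.72287 [425.1 138.2 106.4]
348 297 141.39877 [424.8 137.6 105.8]
348 298 140.5102 [424.8 137.7 106.8]
348 299 139.03166 [424.8 138.  108.2]
348 300 138.4454 [424.7 137.9 108.9]
348 301 136.91046 [424.8 138.3 110.4]
348 302 136.21144 [424.8 138.3 111.1]
348 303 136.24907 [424.6 138.  111.2]
348 304 135.02687 [424.6 138.2 112.4]
348 305 132.86844 [424.8 138.8 114.4]
348 310 130.48233 [424.3 138.4 117.1]
348 320 123.16267 [424.  138.9 124.7]
348 330 119.43905 [423.2 138.  128.9]
348 340 110.20907 [423.6 140.1 138. ]
[411.8 133.6  63.2] [-0.   0.5 -0.5  2.2  0.4  0.6 -1.3] [-0.6 -0.2  0.4]
```

View pics/h_w.png

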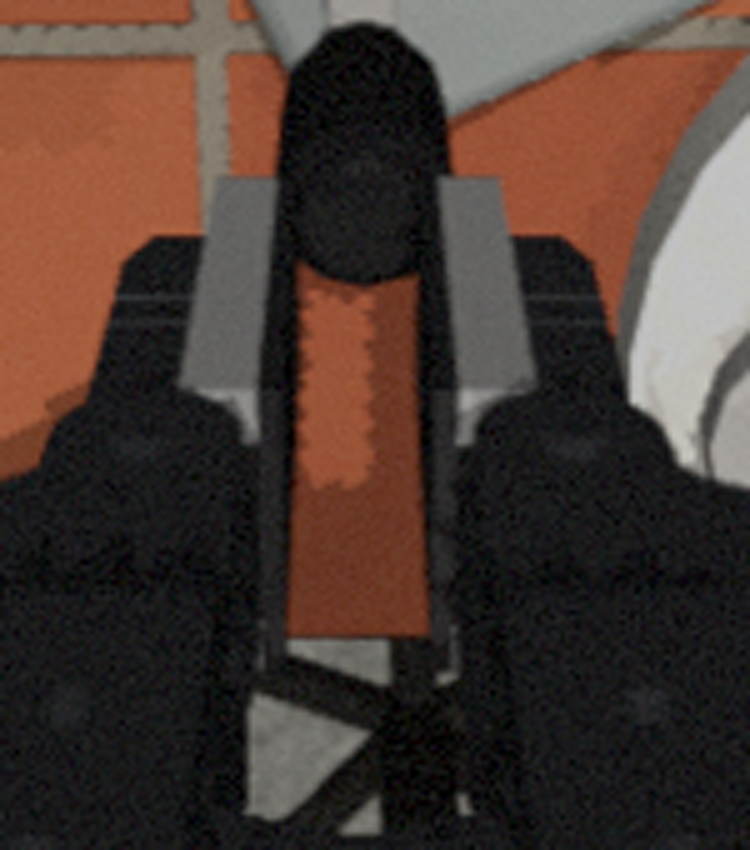

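```bash

python3 -m jog '[[[0,0,0,0,0,2,3],[0,0,0,0,0,4,3],[0,0,0,0,0,4,3],[0,0,0,0,0,4,3]]]' 50
python3 - <<'E'
from h import *
np.set_printoptions(precision=1,suppress=True)
s=robot.sense();X=s['position'];print(X,s['finger_gap'])
ms,md,m=[robot.camera_model(n) for n in('scene','side','wrist')]
jx=np.array([np.cos(np.radians(-30.5)),np.sin(np.radians(-30.5)),0])
p,d=robot.capture('wrist'); cv2.imwrite('pics/i_w.png',p)
for dz in (0,13,30,40):
    print(dz,[proj(m,X+k*jx*15+[0,0,dz]) for k in(-1,1)],[proj(ms,X+k*jx*15+[0,0,dz]) for k in(-1,1)])
p,d=robot.capture('scene'); crop(p,240,190,340,300,7,'pics/i_s.png')
E
```

```text
time: 4.65
position: [412.0, 133.6, 103.2]
ee_rot: [0.0, 0.965, -0.264, 0.0]
contact_force: [0.5, -0.6, -0.5]
finger_gap: 30.0
[412.  133.6 103.2] 29.979330438552758
0 [array([293.6, 277.6]), array([353.4, 277.5])] [array([275.8, 261.9]), array([296.6, 260.2])]
13 [array([291.7, 288.5]), array([355.7, 288.4])] [array([275.4, 254.9]), array([296.4, 253.3])]
30 [array([288.7, 305.4]), array([359.3, 305.3])] [array([274.8, 245.6]), array([296.1, 244. ])]
40 [array([286.6, 317. ]), array([361.8, 316.9])] [array([274.4, 240. ]), array([295.9, 238.4])]
```

View pics/i_w.png

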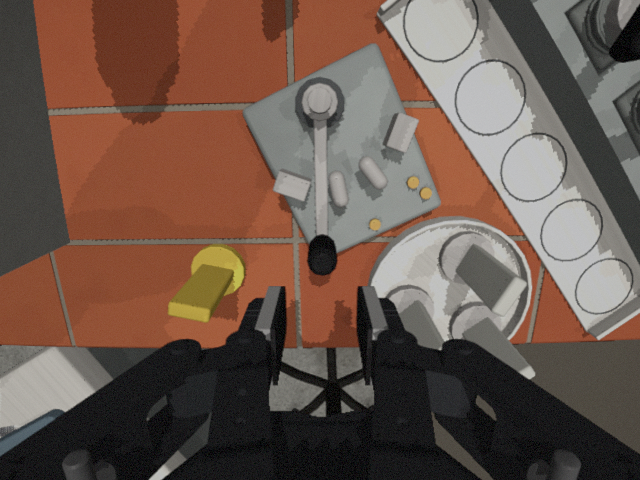

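View pics/i_s.png

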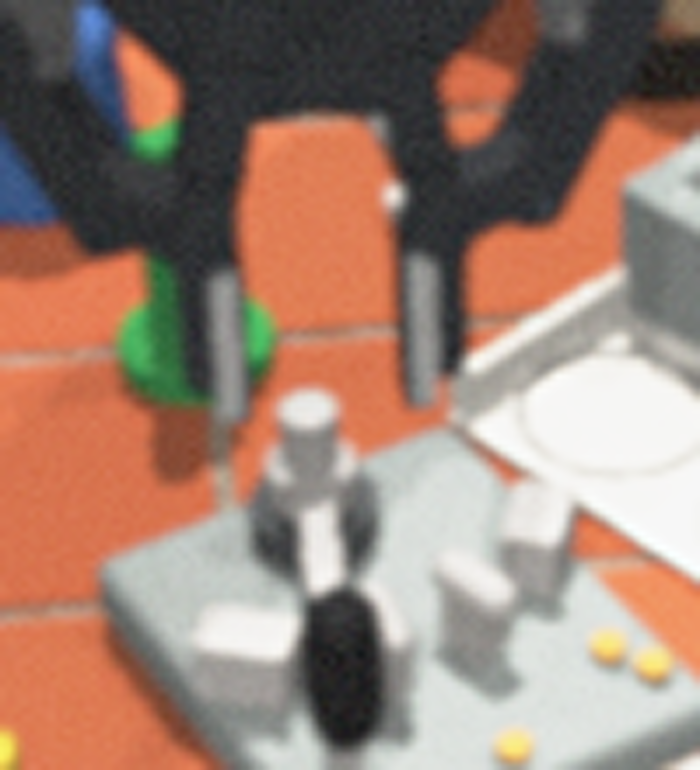

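The fingertips end about 27 mm above the reported TCP. In the scene view they are at (273,250) and (300,247), which is why the pads only nipped the knob's taper. I'll go lower, in stages.

```bash

python3 -m jog '[[[0,0,0,0,0,-3,4.5],[0,0,0,0,0,-6,4.5],[0,0,0,0,0,-7,4.5],[0,0,0,0,0,-8,4.5],[0,0,0,0,0,-8.4,4.5],[0,0,0,0,0,-8.4,4.5]]]'
python3 - <<'E'
from h import *
p,d=robot.capture('side'); crop(p,270,150,400,270,5,'pics/j_side.png')
p,d=robot.capture('scene'); crop(p,240,190,340,300,7,'pics/j_s.png')
E
```

```text
time: 5.35
position: [412.1, 133.9, 19.4]
ee_rot: [0.0, 0.965, -0.264, 0.0]
contact_force: [-0.5, -0.0, -0.0]
finger_gap: 45.1
```

View pics/j_s.png

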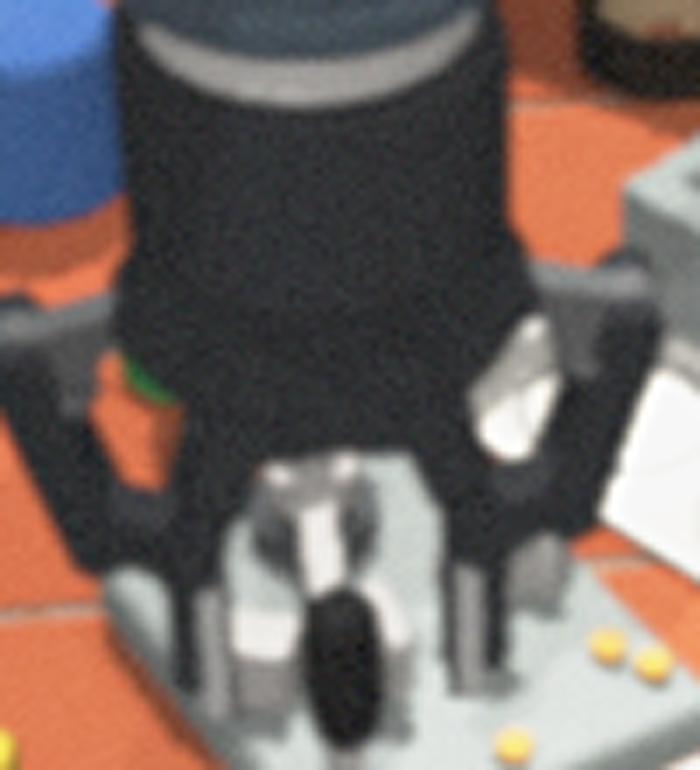

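```bash

python3 -m jog '[[[0,0,0,0,0,0,1],[0,0,0,0,0,0,1],[0,0,0,0,0,0,1],[0,0,0,0,0,0,1]]]' 50
python3 -m jog '[[[0,0,0,0,0,0.8,1],[0,0,0,0,0,1.8,1],[0,0,0,0,0,1.8,1]]]' 50
python3 - <<'E'
from h import *
p,d=robot.capture('side'); crop(p,270,150,400,270,5,'pics/k_side.png')
p,d=robot.capture('wrist'); cv2.imwrite('pics/k_w.png',p)
E
```

```text
time: 5.85
position: [412.4, 133.7, 19.7]
ee_rot: [-0.0, 0.965, -0.264, 0.0]
contact_force: [0.0, -0.2, 3.2]
finger_gap: 16.1
time: 6.15
position: [412.6, 134.0, 38.6]
ee_rot: [-0.0, 0.965, -0.264, 0.001]
contact_force: [0.9, 2.4, -4.1]
finger_gap: 16.7
```

View pics/k_side.png

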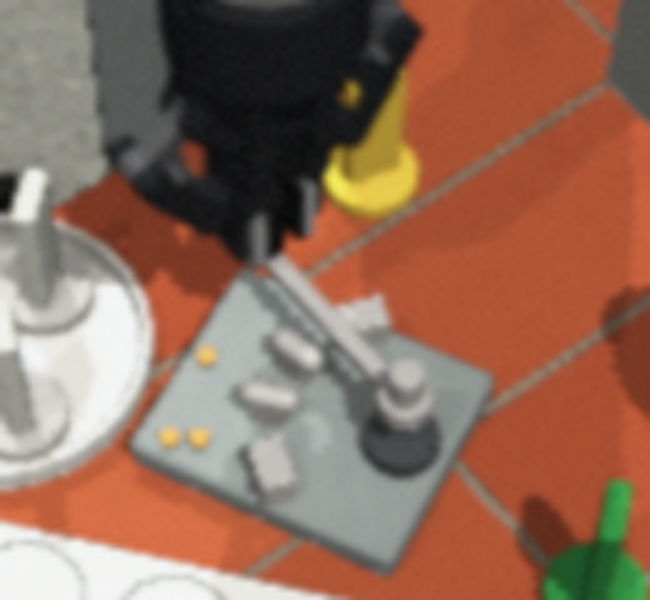

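```bash

python3 -m jog '[[[0,0,6.45,0.81,-0.57,0,1],[0,0,12.9,1.76,-0.93,0,1],[0,0,19.3,2.74,-1.18,0,1],[0,0,25.8,3.74,-1.32,0,1],[0,0,25.8,3.74,-1.32,0,1],[0,0,25.8,3.74,-1.32,0,1]]]' 50
python3 - <<'E'
from h import *
p,d=robot.capture('side'); crop(p,270,150,400,270,5,'pics/l_side.png')
p,d=robot.capture('wrist'); cv2.imwrite('pics/l_w.png',p)
E
```

```text
time: 6.85
position: [449.5, 122.6, 37.3]
ee_rot: [-0.002, 0.999, -0.041, 0.0]
contact_force: [1.7, 6.8, -4.0]
finger_gap: 16.4
```

View pics/l_side.png

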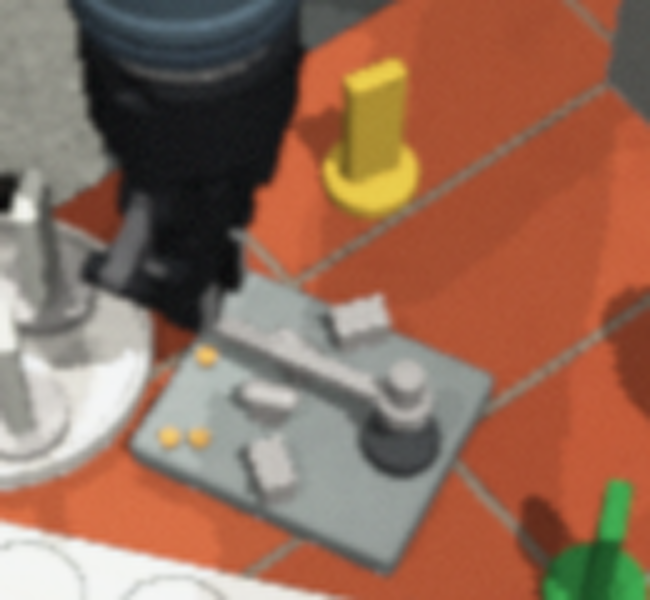

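View pics/l_w.png

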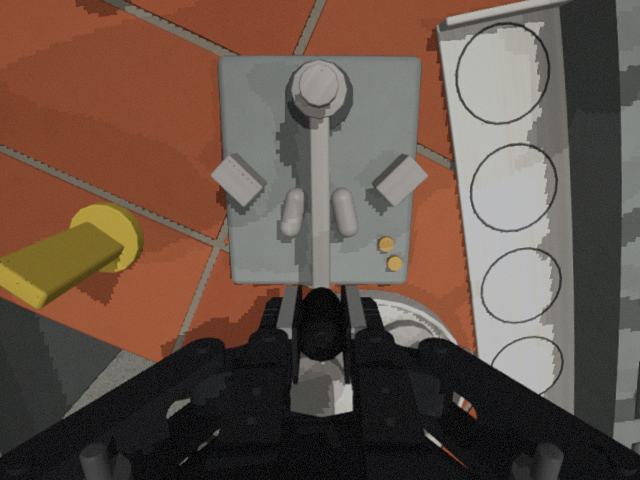

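The wrist view shows the arm (320,220) over the gap between the two rounded teeth (293,213) and (345,212), which is CHECK. Lower it and release.

```bash

python3 -m jog '[[[0,0,0,0,0.1,-1,1],[0,0,0,0,0.1,-1.9,1],[0,0,0,0,0.1,-1.9,1],[0,0,0,0,0.1,-1.9,1]]]' 50
python3 -m jog '[[[0,0,0,0,0,0,4],[0,0,0,0,0,0,4],[0,0,0,0,0,4,4],[0,0,0,0,0,8,4],[0,0,0,0,0,12,4],[0,0,0,0,0,15,4],[0,0,0,0,0,15,4]]]' 50
python3 - <<'E'
from h import *
p,d=robot.capture('side'); crop(p,270,150,400,270,5,'pics/m_side.png')
p,d=robot.capture('wrist'); cv2.imwrite('pics/m_w.png',p)
p,d=robot.capture('scene'); crop(p,240,230,350,320,7,'pics/m_s.png')
E
```

```text
time: 7.35
position: [450.0, 121.9, 18.4]
ee_rot: [0.0, 0.999, -0.042, 0.0]
contact_force: [0.1, 2.3, 9.1]
finger_gap: 16.2
time: 8.05
position: [451.6, 121.6, 171.4]
ee_rot: [-0.0, 0.999, -0.042, 0.003]
contact_force: [0.2, -0.1, -0.1]
finger_gap: 40.4
```

View pics/m_w.png

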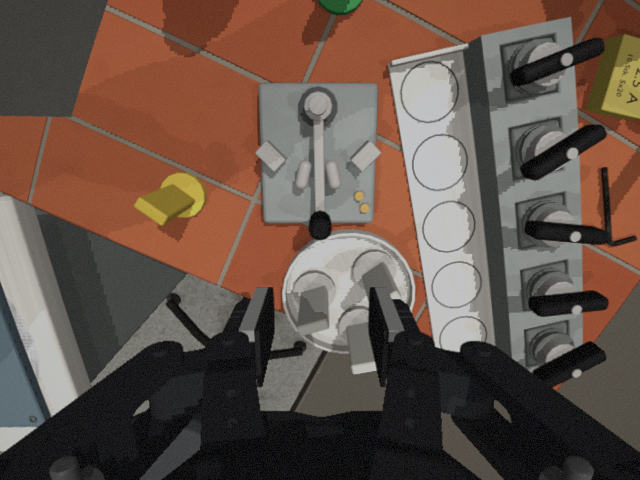

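View pics/m_s.png

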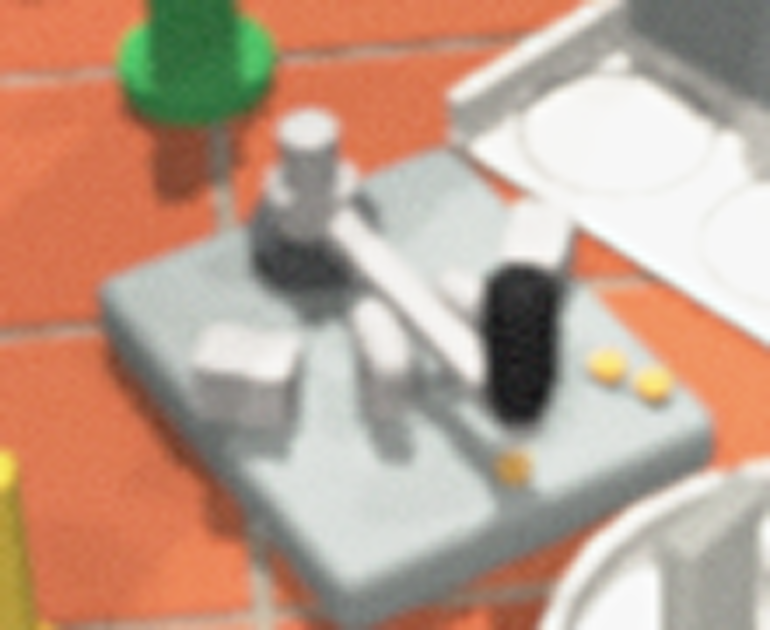

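```bash

python3 - <<'E'
from h import *
np.set_printoptions(precision=1,suppress=True)
m=robot.camera_model('wrist'); p,d=robot.capture('wrist')
def pt(u,v):
    c,r=ray(m,u,v); return c+r*np.median(d[v-1:v+2,u-1:u+2])/(m['R'][2]@r)
for n,q in dict(pivot=(319,101),knob=(320,228),arm=(320,160),tooth=(270,156),base=(340,95)).items(): print(n,pt(*q))
g=cv2.cvtColor(p,cv2.COLOR_BGR2GRAY)
crop(p,380,20,640,400,2,'pics/n.png')
crop(p,270,240,430,390,5,'pics/n2.png')
E
```

```text
pivot [453.3 211.5  56.7]
knob [446.5 122.   76.5]
arm [450.3 167.8  38.6]
tooth [410.3 174.2  36.1]
base [470.8 217.1  18.5]
```

View pics/n2.png

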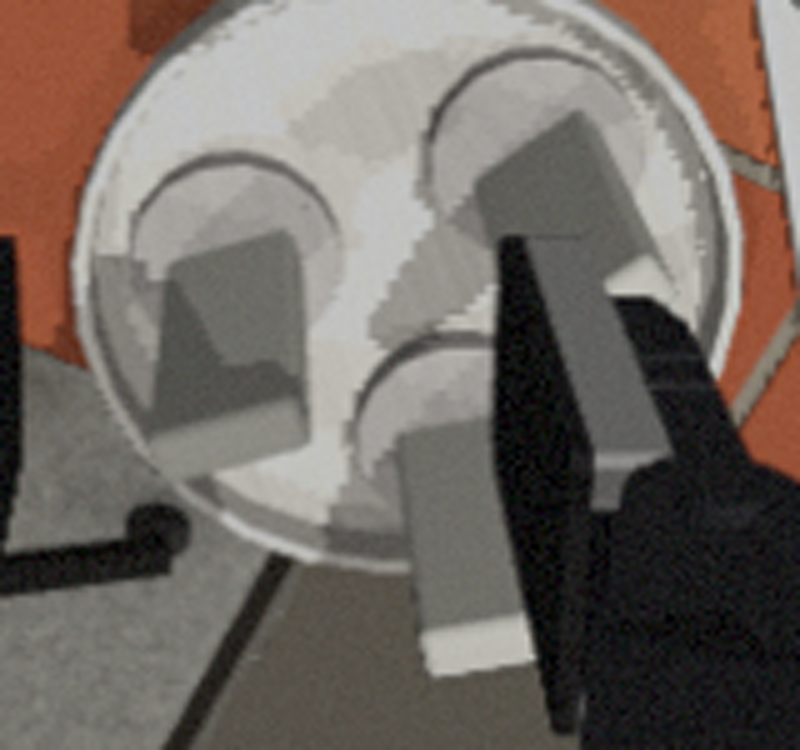

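```bash

python3 - <<'E'
from h import *
np.set_printoptions(precision=1,suppress=True)
md=robot.camera_model('side');p,d=robot.capture('side')
crop(p,170,220,370,340,3.9,'pics/o.png')
hsv=cv2.cvtColor(p,cv2.COLOR_BGR2HSV)
mask=((p.max(2)<60)).astype(np.uint8); mask[:235]=0;mask[330:]=0;mask[:,:180]=0;mask[:,345:]=0
n,l,st,ce=cv2.connectedComponentsWithStats(mask)
C=[(656.9,-20.1),(648.5,41),(639.7,102.4),(630.3,163.5),(621.7,225.2)]
for i in range(1,n):
    if st[i,4]<60: continue
    ys,xs=np.nonzero(l==i); P=np.array([onplane(md,x,y,80)[:2] for x,y in zip(xs,ys)])
    c=P.mean(0);w,v=np.linalg.eigh(np.cov((P-c).T)); a=np.degrees(np.arctan2(v[1,1],v[0,1])); a=(a+90)%180-90
    print(ce[i],st[i,4],c,'yaw',round(a,1),'rel',round(a-8.2,1),'len',round(np.sqrt(12*w[1]),0),round(np.sqrt(12*w[0]),0))
E
```

```text
[193.6 270.8] 186 [660.1 -16. ] yaw 27.4 rel 19.2 len 65.0 13.0
[224.9 278.2] 205 [651.5  43.7] yaw 1.6 rel -6.6 len 62.0 14.0
[257.2 285.9] 216 [642.7 104. ] yaw -9.0 rel -17.2 len 60.0 14.0
[325.7 290.9] 61 [605.2 219.7] yaw 14.6 rel 6.4 len 21.0 10.0
[291.7 301.3] 106 [645.9 172.7] yaw 28.3 rel 20.1 len 31.0 11.0
[324.1 309.8] 112 [638.8 230.6] yaw 18.4 rel 10.2 len 31.0 12.0
```

View pics/o.png

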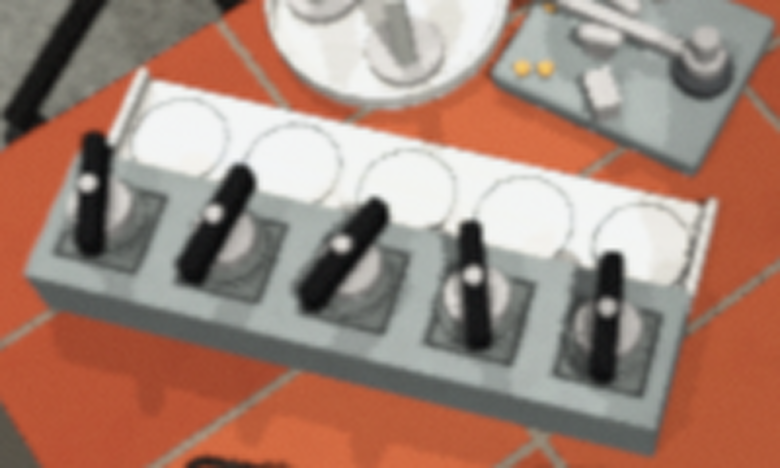

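The knob top is at 76.5 mm and the arm top at 38.6 mm, so the lever is seated in CHECK. Next I test the nuts, which I'll call A to E from y=-20 to y=225. I start with E and straddle its ring-side end.

```bash

python3 -m jog '[[[0,0,-67.3,14.85,9.6,-6.8,2.2],[0,0,-67.3,14.85,9.6,-6.8,2.2],[0,0,-67.3,14.85,9.6,-6.8,2.2],[0,0,-67.3,14.85,9.6,-6.8,2.2],[0,0,-67.3,14.85,9.6,-6.8,2.2],[0,0,-67.3,14.85,9.6,-6.8,2.2],[0,0,-67.3,14.85,9.6,-6.8,2.2],[0,0,-67.3,14.85,9.6,-6.8,2.2],[0,0,-67.3,14.85,9.6,-6.8,2.2],[0,0,-67.3,14.85,9.6,-6.8,2.2]]]'
python3 - <<'E'
from h import *
np.set_printoptions(precision=1,suppress=True)
p,d=robot.capture('wrist'); cv2.imwrite('pics/p_w.png',p); m=robot.camera_model('wrist')
print(proj(m,[593.2,215.9,85]),proj(m,[621.7,225.2,85]),robot.sense()['qpos'])
E
```

```text
time: 9.3
position: [597.1, 217.4, 99.2]
ee_rot: [0.001, 0.81, -0.587, -0.0]
contact_force: [0.2, -0.2, -0.8]
finger_gap: 22.1
[322.4 273.2] [322.5 219.5] [-0.2  0.7 -0.3  1.6  0.3  0.9 -1.9]
```

View pics/p_w.png

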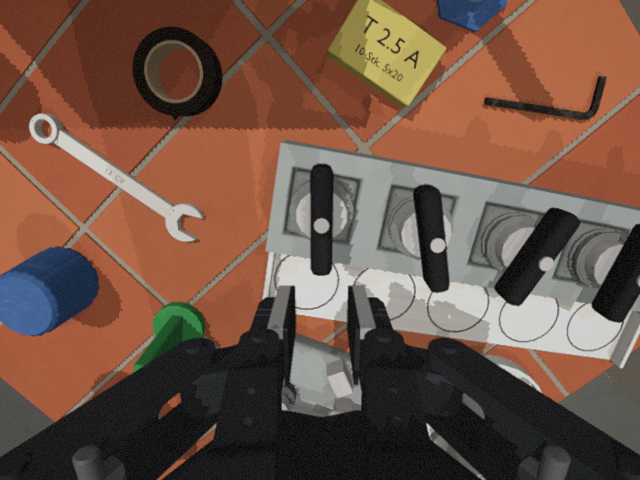

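```bash

python3 -m jog '[[[0,0,0,0,0,-3,2.2],[0,0,0,0,0,-5,2.2],[0,0,0,0,0,-5.9,2.2],[0,0,0,0,0,-5.9,2.2]]]'
python3 -m jog '[[[0,0,0,-0.1,0.3,0,2.2],[0,0,0,-0.2,0.5,0,2.2],[0,0,0,-0.2,0.6,0,2.2],[0,0,0,-0.2,0.6,0,2.2]]]'
```

```text
time: 9.75
position: [596.8, 217.1, 40.0]
ee_rot: [0.001, 0.809, -0.588, -0.001]
contact_force: [0.1, 0.1, -1.1]
finger_gap: 22.1
time: 10.15
position: [596.7, 223.3, 42.3]
ee_rot: [-0.0, 0.808, -0.589, 0.001]
contact_force: [1.2, -2.4, 1.9]
finger_gap: 21.9
```

```bash

python3 -m jog '[[[0,0,0,-0.03,0.1,0,2.2],[0,0,0,-0.07,0.2,0,2.2],[0,0,0,-0.07,0.2,0,2.2]]]'
python3 - <<'E'
from h import *
p,d=robot.capture('wrist'); cv2.imwrite('pics/q_w.png',p)
s=robot.sense(); print(s['contact_force'],s['position'],s['wrist_torque'])
E
```

```text
time: 10.45
position: [595.7, 225.1, 41.6]
ee_rot: [0.0, 0.808, -0.589, 0.0]
contact_force: [1.1, -3.5, 1.9]
finger_gap: 21.7
[ 1.53794298 -2.84844979  2.69252976] [595.64611675 225.09085407  41.61052466] [-0.74023688 -0.33885241 -0.04297274]
```

View pics/q_w.png

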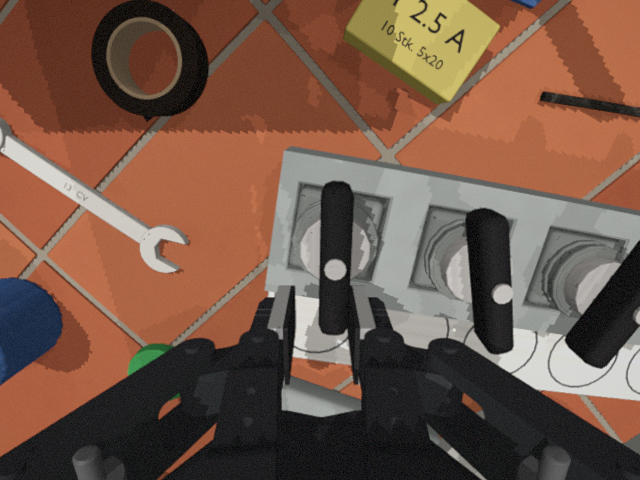

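```bash

python3 -m jog '[[[0,0,0,-0.03,0.1,0,2.2],[0,0,0,-0.07,0.2,0,2.2],[0,0,0,-0.07,0.2,0,2.2]]]'
python3 -m jog '[[[0,0,0,-0.03,0.1,0,2.2],[0,0,0,-0.07,0.2,0,2.2],[0,0,0,-0.07,0.2,0,2.2]]]'
python3 - <<'E'
from h import *
p,d=robot.capture('wrist'); cv2.imwrite('pics/r_w.png',p)
s=robot.sense(); print(s['contact_force'],s['position'],s['wrist_torque'])
E
```

```text
time: 10.8
position: [595.5, 225.4, 41.6]
ee_rot: [0.001, 0.808, -0.589, 0.001]
contact_force: [1.8, -6.8, 3.3]
finger_gap: 22.1
time: 11.1
position: [595.3, 225.5, 41.6]
ee_rot: [0.002, 0.808, -0.59, 0.002]
contact_force: [2.5, -10.2, 5.6]
finger_gap: 21.8
[  2.81306376 -10.059454     5.68275917] [595.339102   225.56517387  41.59502792] [-2.19159928 -0.63689095 -0.08196785]
```

View pics/r_w.png

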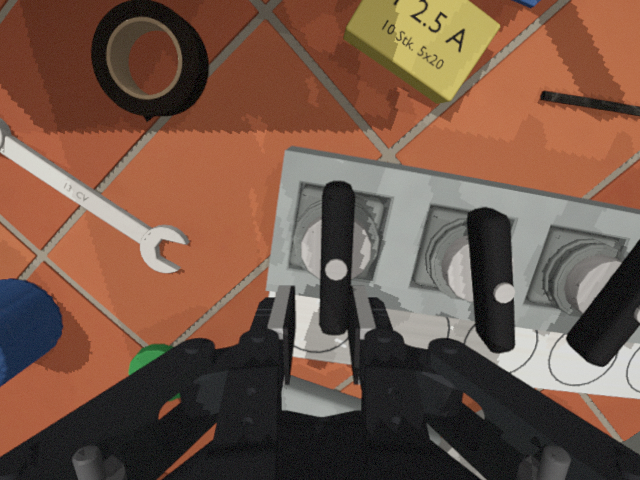

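E resists: 10 N (about 0.25 N m) with no rotation. In the image the bar is still vertical at u≈336. E is tight. Next is D.

```bash

python3 -m jog '[[[0,0,0,0.3,-0.9,0,2.2],[0,0,0,0.3,-0.9,2,2.2],[0,0,0,0.3,-0.9,5,2.2],[0,0,7,1.4,-5,5,2.2],[0,0,7,1.4,-7.7,5,2.2],[0,0,7,1.4,-7.7,5,2.2],[0,0,7,1.4,-7.7,5,2.2]]]'
python3 - <<'E'
from h import *
p,d=robot.capture('wrist'); cv2.imwrite('pics/s_w.png',p)
E
```

```text
time: 11.85
position: [607.2, 153.1, 91.1]
ee_rot: [-0.0, 0.843, -0.538, -0.001]
contact_force: [-0.1, 0.6, 0.0]
finger_gap: 22.1
```

View pics/s_w.png

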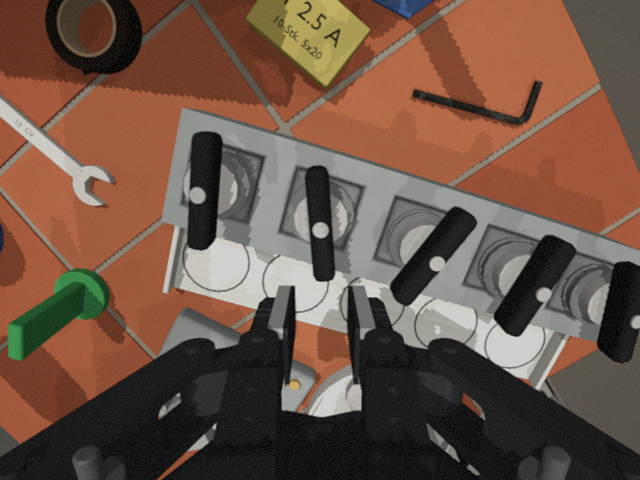

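```bash

python3 -m jog '[[[0,0,4,0.1,-0.1,-2,2.2],[0,0,4,0.1,-0.1,-4,2.2],[0,0,4,0.1,-0.1,-5,2.2],[0,0,4,0.1,-0.1,-5,2.2],[0,0,4,-0.1,0.2,-5,2.2],[0,0,4,-0.25,0.5,-5,2.2],[0,0,4,-0.25,0.5,-5,2.2]]]'
python3 -m jog '[[[0,0,0,-0.05,0.1,0,2.2],[0,0,0,-0.1,0.2,0,2.2],[0,0,0,-0.1,0.2,0,2.2]]]'
python3 -m jog '[[[0,0,0,-0.05,0.1,0,2.2],[0,0,0,-0.1,0.2,0,2.2],[0,0,0,-0.1,0.2,0,2.2]]]'
```

```text
time: 12.6
position: [605.9, 158.2, 42.5]
ee_rot: [-0.001, 0.861, -0.508, 0.001]
contact_force: [0.1, -1.7, -1.3]
finger_gap: 22.0
time: 12.9
position: [604.8, 159.1, 41.8]
ee_rot: [-0.0, 0.861, -0.508, 0.0]
contact_force: [1.3, -3.1, 3.2]
finger_gap: 22.1
time: 13.2
position: [603.0, 161.4, 41.3]
ee_rot: [0.0, 0.861, -0.508, -0.0]
contact_force: [0.1, -4.0, 1.9]
finger_gap: 22.0
```

```bash

python3 -m jog '[[[0,0,0,-0.05,0.1,0,2.2],[0,0,0,-0.1,0.2,0,2.2],[0,0,0,-0.1,0.2,0,2.2]]]'
python3 -m jog '[[[0,0,0,-0.05,0.1,0,2.2],[0,0,0,-0.1,0.2,0,2.2],[0,0,0,-0.1,0.2,0,2.2]]]'
python3 - <<'E'
from h import *
p,d=robot.capture('wrist'); cv2.imwrite('pics/t_w.png',p)
E
```

```text
time: 13.5
position: [601.7, 163.7, 41.2]
ee_rot: [0.0, 0.861, -0.508, -0.0]
contact_force: [-0.4, -3.5, 2.8]
finger_gap: 22.1
time: 13.8
position: [600.8, 165.9, 41.2]
ee_rot: [0.0, 0.861, -0.508, -0.0]
contact_force: [-1.6, -3.5, 1.8]
finger_gap: 22.1
```

View pics/t_w.png

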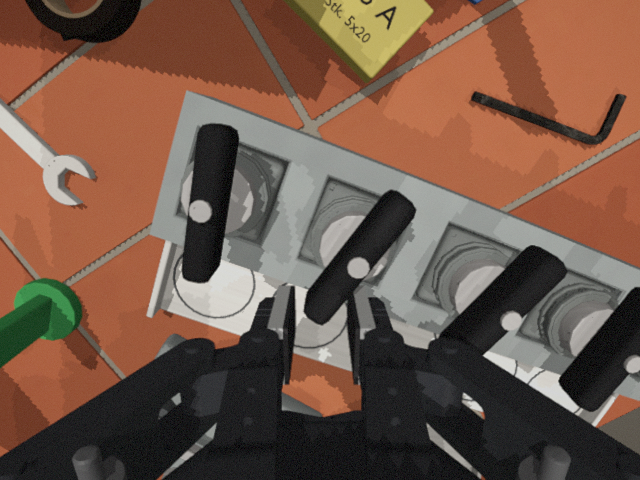

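D swung about 35° with only 2 to 4 N, so D is loose. Next is C.

```bash

python3 -m jog '[[[0,0,0,0.1,-0.2,0,2.4],[0,0,0,0.1,-0.2,2,2.2],[0,0,-8,0.1,-0.2,5,2.2],[0,0,-16,0.6,-2,5,2.2],[0,0,-24,1.3,-5,5,2.2],[0,0,-32,1.4,-5.9,5,2.2],[0,0,-38,1.4,-5.9,5,2.2],[0,0,-38,1.4,-5.9,5,2.2],[0,0,-38,1.4,-5.9,5,2.2]]]'
python3 - <<'E'
from h import *
p,d=robot.capture('wrist'); cv2.imwrite('pics/u_w.png',p); print(robot.sense()['qpos'])
E
```

```text
time: 14.75
position: [615.4, 108.0, 91.4]
ee_rot: [0.001, -0.65, 0.76, 0.0]
contact_force: [0.4, -0.4, -0.7]
finger_gap: 21.5
[-0.08594524  0.63715864 -0.22441641  1.68063248  0.17692698  0.8431691
 -2.11136694]
```

View pics/u_w.png

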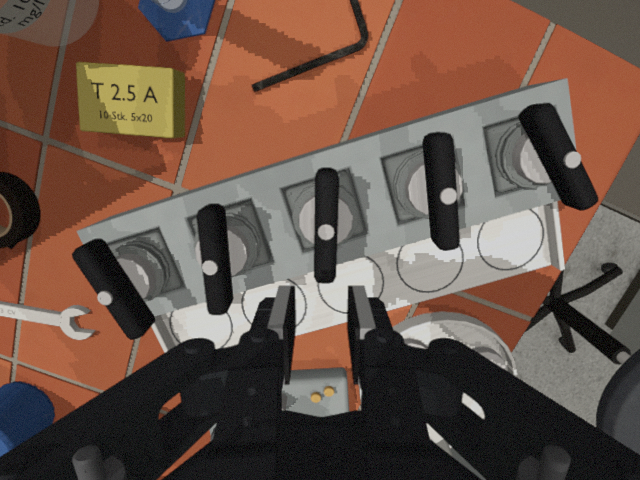

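```bash

python3 -m jog '[[[0,0,0,0,-0.1,-2,2.2],[0,0,0,0,-0.1,-4,2.2],[0,0,0,0,-0.1,-5,2.2],[0,0,0,0,-0.1,-5,2.2],[0,0,0,-0.05,-0.4,-5,2.2],[0,0,0,-0.1,-0.7,-5,2.2],[0,0,0,-0.1,-0.7,-5,2.2]]]'
python3 -m jog '[[[0,0,0,0,-0.1,0,2.2],[0,0,0,-0.03,-0.2,0,2.2],[0,0,0,-0.03,-0.2,0,2.2]]]'
python3 -m jog '[[[0,0,0,0,-0.1,0,2.2],[0,0,0,-0.03,-0.2,0,2.2],[0,0,0,-0.03,-0.2,0,2.2]]]'
```

```text
time: 15.5
position: [615.1, 99.6, 42.4]
ee_rot: [0.001, -0.649, 0.761, -0.0]
contact_force: [0.0, 0.9, -0.6]
finger_gap: 21.8
time: 15.8
position: [614.7, 98.6, 42.0]
ee_rot: [0.001, -0.649, 0.761, 0.0]
contact_force: [0.1, 3.6, 2.3]
finger_gap: 21.7
time: 16.1
position: [614.5, 98.3, 42.1]
ee_rot: [0.002, -0.649, 0.76, 0.001]
contact_force: [1.0, 6.8, 2.8]
finger_gap: 21.9
```

```bash

python3 -m jog '[[[0,0,0,0,-0.1,0,2.2],[0,0,0,-0.03,-0.2,0,2.2],[0,0,0,-0.03,-0.2,0,2.2]]]'
python3 - <<'E'
from h import *
p,d=robot.capture('wrist'); cv2.imwrite('pics/v_w.png',p); print(robot.sense()['qpos'])
E
```

```text
time: 16.4
position: [614.5, 97.8, 42.3]
ee_rot: [0.003, -0.65, 0.76, 0.001]
contact_force: [1.5, 8.8, 3.7]
finger_gap: 21.8
[-0.07681184  0.70080487 -0.21247264  1.70932714  0.19520256  0.74827845
 -2.11074811]
```

View pics/v_w.png

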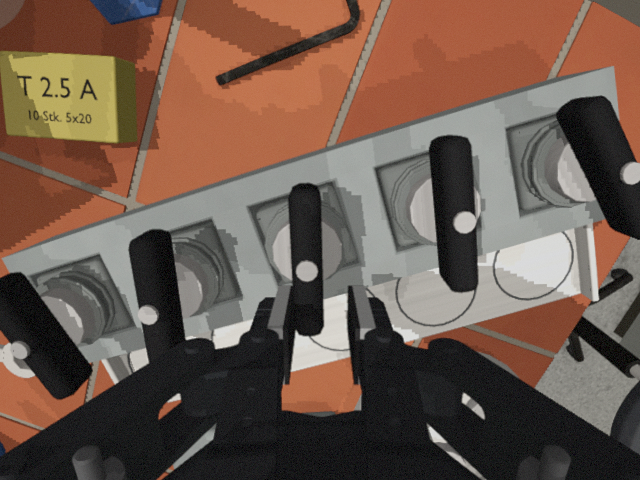

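C resists: 8.8 N with no motion, and the bar is still vertical at u≈306. C is tight. Next is B.

```bash

python3 -m jog '[[[0,0,0,0,0.9,0,2.2],[0,0,0,0,0.9,2,2.2],[0,0,0,0,0.9,5,2.2],[0,0,8,0.5,-2,5,2.2],[0,0,8,1,-5.2,5,2.2],[0,0,8,1,-5.2,5,2.2],[0,0,8,1,-5.2,5,2.2]]]'
python3 - <<'E'
from h import *
p,d=robot.capture('wrist'); cv2.imwrite('pics/w_w.png',p)
E
```

```text
time: 17.15
position: [622.7, 39.2, 90.7]
ee_rot: [-0.001, -0.699, 0.715, -0.0]
contact_force: [-0.1, 0.3, -0.2]
finger_gap: 21.9
```

View pics/w_w.png

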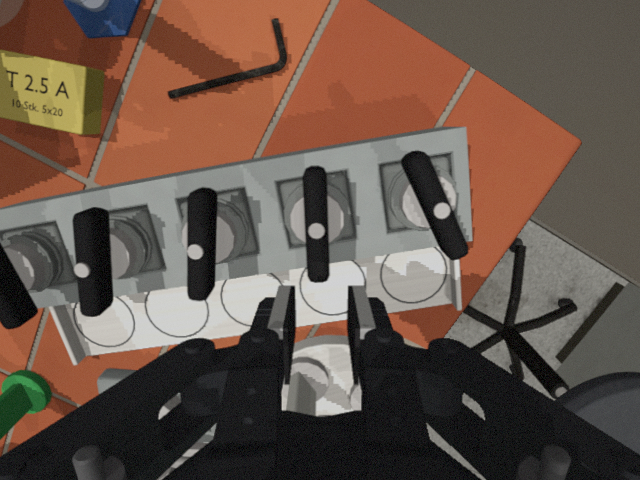

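```bash

python3 -m jog '[[[0,0,0,0,0,-2,2.2],[0,0,0,0,0,-4,2.2],[0,0,0,0,0,-5,2.2],[0,0,0,0,0,-5,2.2],[0,0,0,0,-0.3,-5,2.2],[0,0,0,0,-0.6,-5,2.2],[0,0,0,0,-0.6,-5,2.2]]]'
python3 -m jog '[[[0,0,0,0,-0.1,0,2.2],[0,0,0,0,-0.2,0,2.2],[0,0,0,0,-0.2,0,2.2]]]'
python3 -m jog '[[[0,0,0,0,-0.1,0,2.2],[0,0,0,0,-0.2,0,2.2],[0,0,0,0,-0.2,0,2.2]]]'
python3 -m jog '[[[0,0,0,0,-0.1,0,2.2],[0,0,0,0,-0.2,0,2.2],[0,0,0,0,-0.2,0,2.2]]]'
```

```text
time: 17.9
position: [624.2, 35.3, 42.4]
ee_rot: [0.001, -0.7, 0.714, -0.0]
contact_force: [-0.4, 1.2, -1.3]
finger_gap: 22.2
time: 18.2
position: [623.8, 33.9, 41.8]
ee_rot: [0.001, -0.7, 0.714, -0.0]
contact_force: [0.6, 1.5, 1.9]
finger_gap: 21.7
time: 18.5
position: [623.3, 31.7, 41.4]
ee_rot: [0.0, -0.7, 0.714, 0.0]
contact_force: [0.5, 3.1, 2.4]
finger_gap: 22.1
time: 18.8
position: [623.0, 29.4, 41.3]
ee_rot: [-0.0, -0.7, 0.714, 0.0]
contact_force: [-1.0, 1.9, 2.9]
finger_gap: 22.2
```

Moving freely. I'll continue a little so the turn is clearly past 15°.

```bash

python3 -m jog '[[[0,0,0,0,-0.2,0,2.2],[0,0,0,0,-0.4,0,2.2],[0,0,0,0,-0.4,0,2.2]]]'
python3 - <<'E'
from h import *
p,d=robot.capture('wrist'); cv2.imwrite('pics/x_w.png',p)
E
```

```text
time: 19.1
position: [623.1, 24.7, 41.1]
ee_rot: [-0.001, -0.7, 0.714, 0.0]
contact_force: [-1.6, 3.2, 2.0]
finger_gap: 22.1
```

View pics/x_w.png

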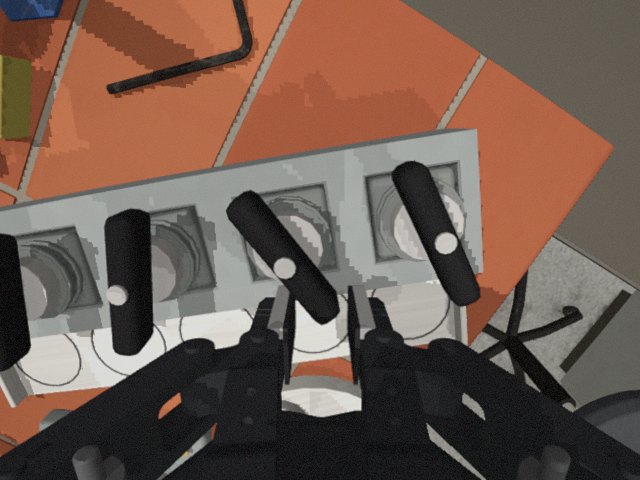

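B turned about 35° at 2 to 3 N, so B is loose. Last is A.

```bash

python3 -m jog '[[[0,0,0,0,0.3,0,2.4],[0,0,0,0,0.3,2,2.2],[0,0,8,0,0.3,5,2.2],[0,0,16,0.5,-2,5,2.2],[0,0,24,1.1,-5.6,5,2.2],[0,0,26,1.1,-5.6,5,2.2],[0,0,26,1.1,-5.6,5,2.2]]]'
python3 - <<'E'
from h import *
p,d=robot.capture('wrist'); cv2.imwrite('pics/y_w.png',p)
E
```

```text
time: 19.85
position: [634.6, -32.9, 91.1]
ee_rot: [0.0, 0.842, -0.54, 0.0]
contact_force: [0.5, 0.2, 0.3]
finger_gap: 22.1
```

View pics/y_w.png

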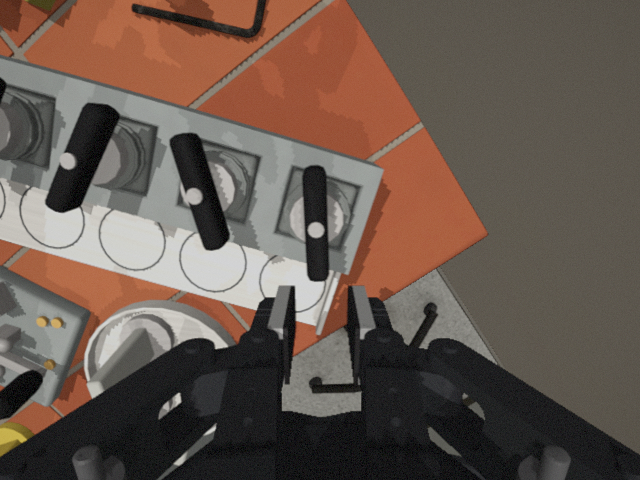

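```bash

python3 -m jog '[[[0,0,0,0,0,-2,2.2],[0,0,0,0,0,-4,2.2],[0,0,0,0,0,-5,2.2],[0,0,0,0,0,-5,2.2],[0,0,0,-0.1,0.3,-5,2.2],[0,0,0,-0.25,0.6,-5,2.2],[0,0,0,-0.25,0.6,-5,2.2]]]'
python3 -m jog '[[[0,0,0,-0.05,0.1,0,2.2],[0,0,0,-0.1,0.2,0,2.2],[0,0,0,-0.1,0.2,0,2.2]]]'
python3 -m jog '[[[0,0,0,-0.05,0.1,0,2.2],[0,0,0,-0.1,0.2,0,2.2],[0,0,0,-0.1,0.2,0,2.2]]]'
```

```text
time: 20.6
position: [632.5, -24.3, 42.4]
ee_rot: [-0.0, 0.843, -0.538, 0.001]
contact_force: [0.6, -0.9, -0.4]
finger_gap: 22.1
time: 20.9
position: [631.5, -23.2, 42.0]
ee_rot: [0.0, 0.843, -0.538, 0.001]
contact_force: [1.4, -3.7, 3.1]
finger_gap: 22.1
time: 21.2
position: [629.5, -20.5, 41.3]
ee_rot: [0.0, 0.843, -0.538, -0.0]
contact_force: [-0.4, -3.6, 2.5]
finger_gap: 21.8
```

```bash

python3 -m jog '[[[0,0,0,-0.05,0.1,0,2.2],[0,0,0,-0.1,0.2,0,2.2],[0,0,0,-0.1,0.2,0,2.2]]]'
python3 -m jog '[[[0,0,0,-0.05,0.1,0,2.2],[0,0,0,-0.1,0.3,0,2.2],[0,0,0,-0.1,0.3,0,2.2]]]'
python3 - <<'E'
from h import *
p,d=robot.capture('wrist'); cv2.imwrite('pics/z_w.png',p)
E
```

```text
time: 21.5
position: [628.4, -18.1, 41.2]
ee_rot: [0.0, 0.843, -0.538, -0.0]
contact_force: [-0.7, -3.9, 3.5]
finger_gap: 21.9
time: 21.8
position: [627.7, -14.8, 41.3]
ee_rot: [-0.0, 0.843, -0.538, -0.0]
contact_force: [-0.7, -3.3, 2.2]
finger_gap: 22.1
```

View pics/z_w.png

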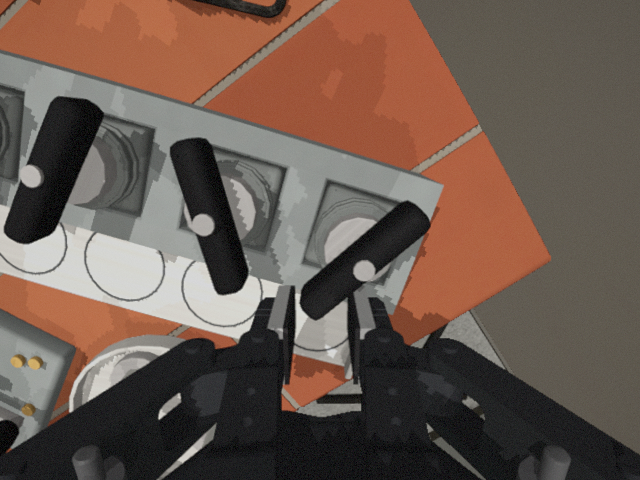

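A is loose as well, having turned about 45° at 3 to 4 N. So A, B and D are loose, and C and E are tight. Next, look at the flags.

```bash

python3 -m jog '[[[0,0,0,0.1,-0.2,0,2.4],[0,0,0,0.1,-0.2,4,2.4],[0,0,0,0.1,-0.2,8,2.4],[0,0,0,-4,2,12,4],[0,0,0,-9,3,16,6],[0,0,0,-13,4.9,16,6],[0,0,0,-15.5,4.9,16,6],[0,0,0,-15.5,4.9,16,6],[0,0,0,-15.5,4.9,16,6]]]'
python3 - <<'E'
from h import *
p,d=robot.capture('wrist'); cv2.imwrite('pics/aa_w.png',p)
p,d=robot.capture('side'); crop(p,170,160,380,340,3.8,'pics/aa_d.png')
E
```

```text
time: 22.75
position: [472.8, 34.3, 201.7]
ee_rot: [-0.0, 0.843, -0.537, 0.0]
contact_force: [0.5, 1.1, -0.2]
finger_gap: 60.0
```

View pics/aa_w.png

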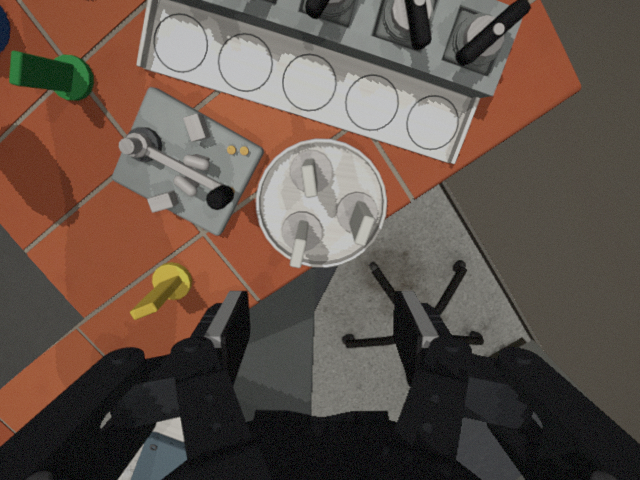

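View pics/aa_d.png

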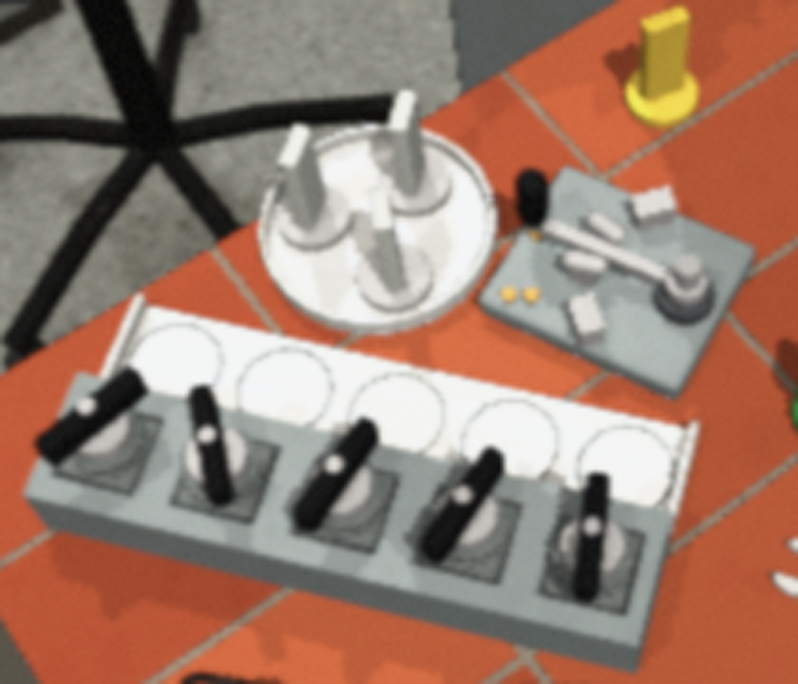

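The side view confirms it: bars A, B and D have turned, while C and E are unchanged. Three white flags stand in the tray. The green and yellow ones are outside it and are not meant.

```bash

python3 - <<'E'
from h import *
p=cv2.imread('pics/aa_w.png'); crop(p,250,130,400,280,5.2,'pics/ab.png')
E
```

```text
(no output)
```

View pics/ab.png

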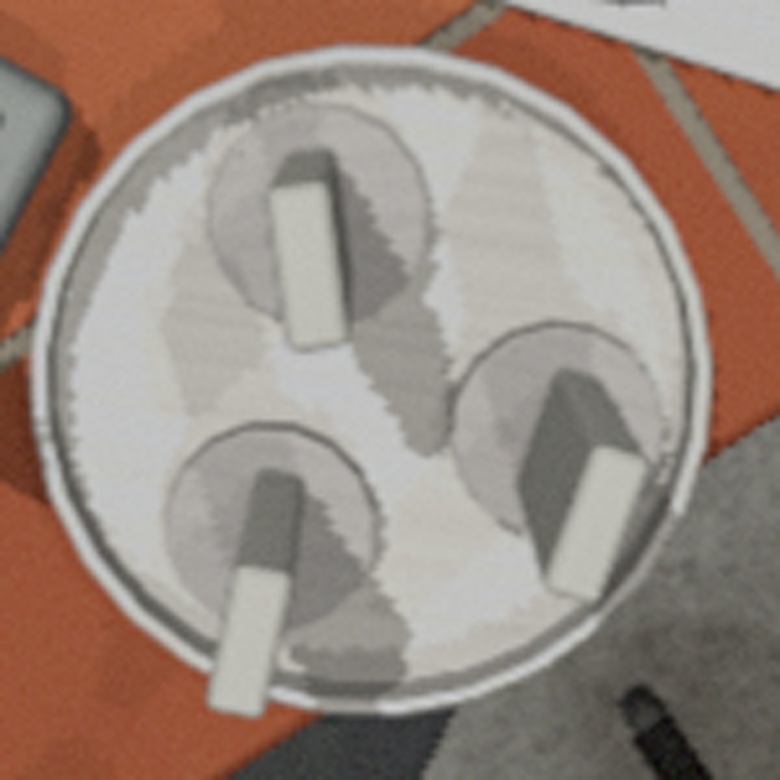

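```bash

python3 - <<'E'
from h import *
np.set_printoptions(precision=1,suppress=True)
m=robot.camera_model('wrist')
F={'F1':[(272,188),(325,180),(348,338),(293,350)],'F2':[(237,570),(290,568),(262,714),(208,708)],'F3':[(592,445),(646,460),(600,600),(550,583)]}
base={'F1':(321,212),'F2':(272,528),'F3':(557,430)}
for k,q in F.items():
    P=np.array([onplane(m,250+x/5.2,130+y/5.2,78)[:2] for x,y in q]); c=P.mean(0)
    v=(P[0]+P[1]-P[2]-P[3])/2; w=(P[0]+P[3]-P[1]-P[2])/2
    print(k,c,'yaw',np.degrees(np.arctan2(v[1],v[0])),np.linalg.norm(v),np.linalg.norm(w),'base',onplane(m,250+base[k][0]/5.2,130+base[k][1]/5.2,12))
E
```

```text
F1 [497.2  55.6] yaw 32.29667968552345 24.8143051381022 8.45194544857492 base [497.7  55.7  12. ]
F2 [437.4  39.2] yaw 13.21010840947678 24.95807590153431 8.702771887438011 base [437.9  38.9  12. ]
F3 [479.1  -3. ] yaw 9.771586873581862 23.890680792092123 8.812671870130634 base [479.   -2.9  12. ]
```

```bash

python3 -m jog '[[[0,0,-8,0.6,-3.7,-2,4],[0,0,-15.2,0.6,-3.7,-5,4],[0,0,-15.2,0.6,-3.7,-8,4],[0,0,-15.2,0.6,-3.7,-8,4],[0,0,-15.2,0.6,-3.7,-12,4],[0,0,-15.2,0.6,-3.7,-16,4],[0,0,-15.2,0.6,-3.7,-18,4],[0,0,-15.2,0.6,-3.7,-19.1,4],[0,0,-15.2,0.6,-3.7,-19.1,4]]]'
python3 -m jog '[[[0,0,0,0,0,0,0.2],[0,0,0,0,0,0,0.2],[0,0,0,0,0,0,0.2],[0,0,0,0,0,0,0.2],[0,0,0,0,0,0,0.2]]]' 50
```

```text
time: 23.75
position: [479.3, -3.2, 10.0]
ee_rot: [0.0, 0.764, -0.645, -0.0]
contact_force: [0.2, -0.9, 0.7]
finger_gap: 39.9
time: 24.25
position: [480.2, -3.4, 11.6]
ee_rot: [-0.001, 0.764, -0.645, 0.001]
contact_force: [-0.6, -0.2, 7.0]
finger_gap: 9.1
```

```bash

python3 -m jog '[[[0,0,0,0,0,2,0.2],[0,0,0,0,0,5,0.2],[0,0,0,0,0,9,0.2],[0,0,0,0,0,9,0.2],[0,0,0,0,0,9,0.2]]]' 50
python3 - <<'E'
from h import *
p,d=robot.capture('side'); crop(p,170,120,380,300,3.8,'pics/ac_d.png')
p,d=robot.capture('wrist'); cv2.imwrite('pics/ac_w.png',p)
E
```

```text
time: 24.75
position: [479.5, -3.7, 101.3]
ee_rot: [-0.001, 0.764, -0.645, 0.001]
contact_force: [0.1, -1.7, -2.1]
finger_gap: 9.3
```

View pics/ac_d.png

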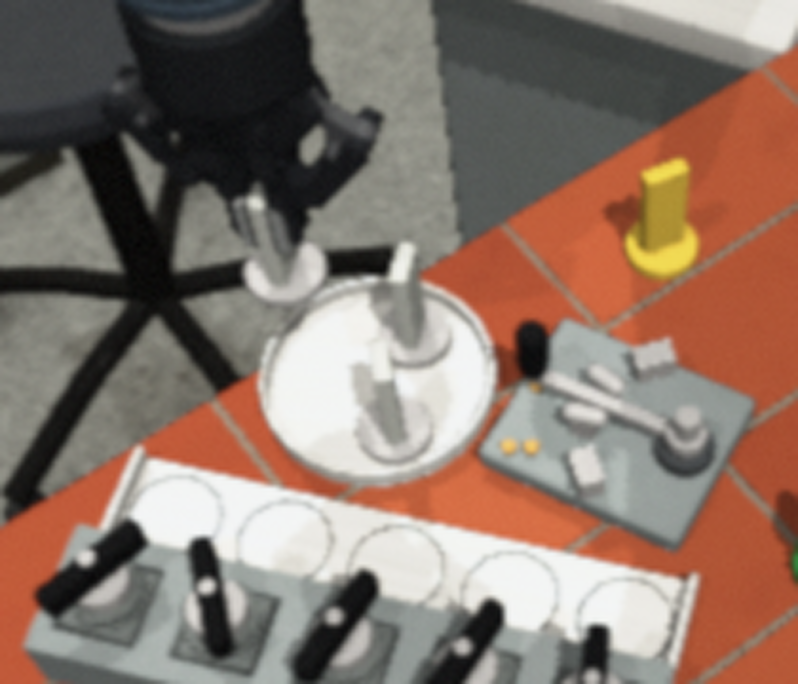

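View pics/ac_w.png

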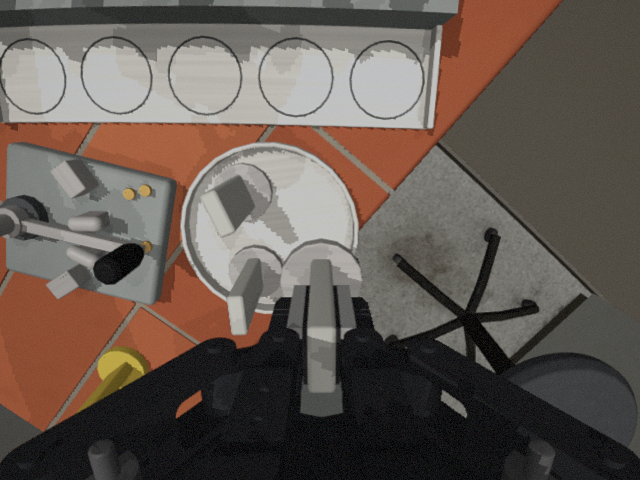

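Flag F3 is held upright at (280,265) in the side crop. Now to ring A.

```bash

python3 -m jog '[[[0,0,0,3,-0.7,0,0.2],[0,0,0,7,-1.7,0,0.2],[0,0,0,10,-2.5,0,0.2],[0,0,0,11.05,-2.7,0,0.2],[0,0,0,11.05,-2.7,0,0.2],[0,0,0,11.05,-2.7,-4,0.2],[0,0,0,11.05,-2.7,-7,0.2],[0,0,0,11.05,-2.7,-8,0.2],[0,0,0,11.05,-2.7,-8,0.2]]]' 50
python3 - <<'E'
from h import *
p,d=robot.capture('side'); crop(p,170,120,380,300,3.8,'pics/ad_d.png')
p,d=robot.capture('wrist'); cv2.imwrite('pics/ad_w.png',p)
E
```

```text
time: 25.75
position: [586.8, -29.9, 18.9]
ee_rot: [0.001, 0.765, -0.644, -0.002]
contact_force: [-0.2, -0.5, -1.1]
finger_gap: 9.6
```

View pics/ad_d.png

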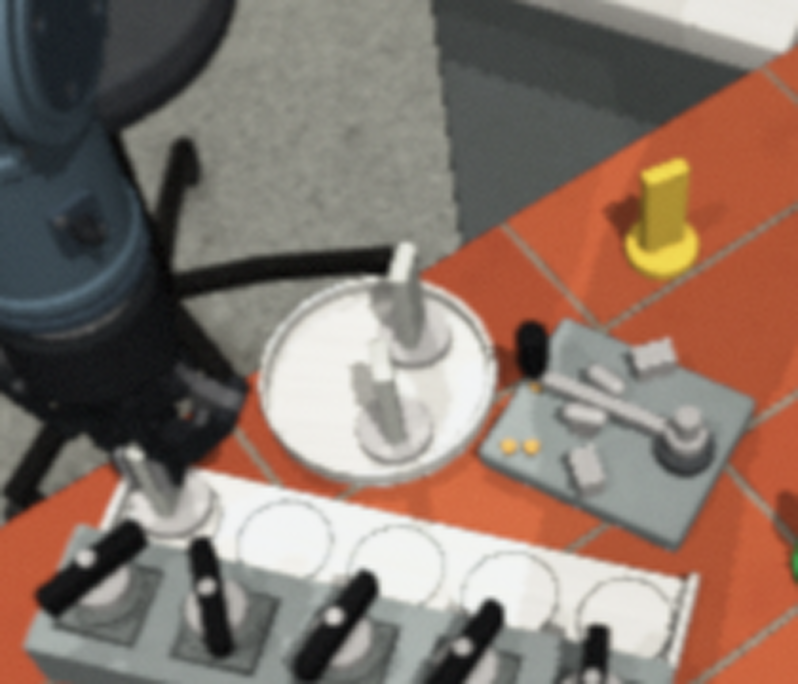

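View pics/ad_w.png

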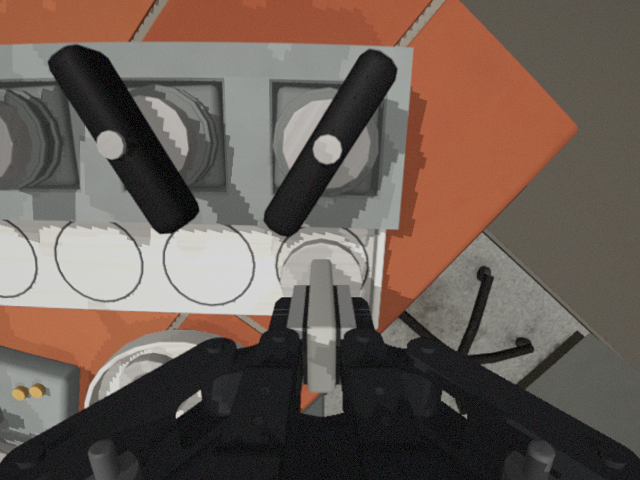

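```bash

python3 -m jog '[[[0,0,0,0,0,0,0.2],[0,0,0,0,0,-0.6,0.2],[0,0,0,0,0,-1,0.2],[0,0,0,0,0,-1.05,0.2],[0,0,0,0,0,-1.05,0.2]]]' 50
python3 - <<'E'
from h import *
p,d=robot.capture('wrist'); cv2.imwrite('pics/ae_w.png',p)
E
```

```text
time: 26.35
position: [590.1, -30.5, 11.5]
ee_rot: [-0.0, 0.764, -0.645, 0.001]
contact_force: [-4.3, -0.1, 13.6]
finger_gap: 9.4
```

View pics/ae_w.png

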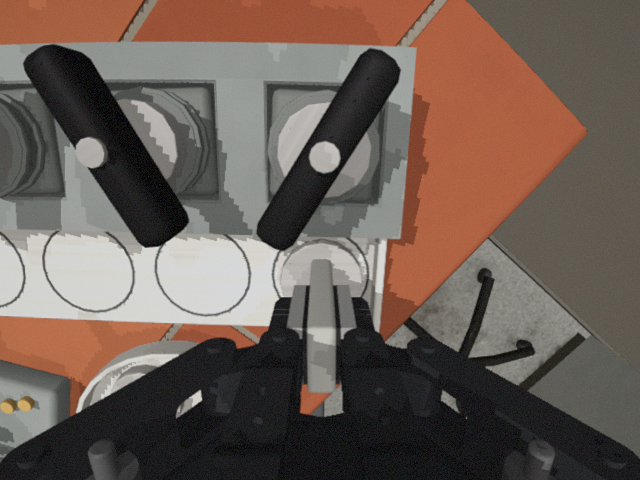

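Touching down (13 N). The foot lies inside the ring at about (321,270). Release and rise.

```bash

python3 -m jog '[[[0,0,0,0,0,0.1,0.2],[0,0,0,0,0,0.1,2.6],[0,0,0,0,0,0.1,2.6],[0,0,0,0,0,3,2.6],[0,0,0,0,0,7,2.6],[0,0,0,0,0,12,4],[0,0,0,-1,1,14,4],[0,0,0,-1,1,14,4]]]' 50
python3 - <<'E'
from h import *
np.set_printoptions(precision=1,suppress=True)
p,d=robot.capture('wrist'); cv2.imwrite('pics/af_w.png',p)
p,d=robot.capture('side'); crop(p,170,160,380,340,3.8,'pics/af_d.png')
E
```

```text
time: 27.2
position: [581.1, -18.8, 153.4]
ee_rot: [-0.002, 0.765, -0.644, 0.002]
contact_force: [1.0, 0.3, -0.2]
finger_gap: 39.7
```

View pics/af_w.png

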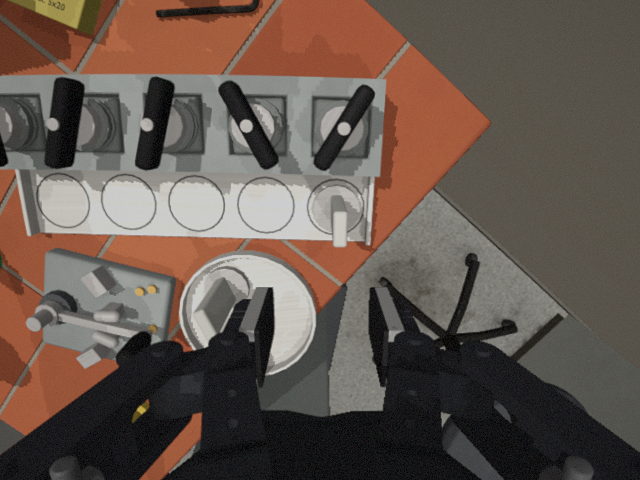

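View pics/af_d.png

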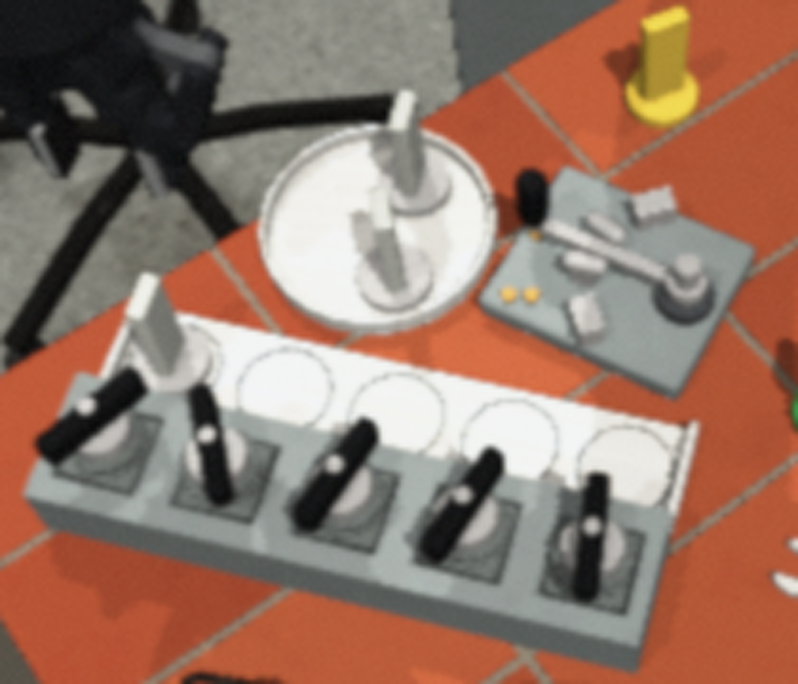

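```bash

python3 - <<'E'
from h import *
p=cv2.imread('pics/af_w.png'); crop(p,290,160,390,260,6,'pics/ag.png')
E
```

```text
(no output)
```

View pics/ag.png

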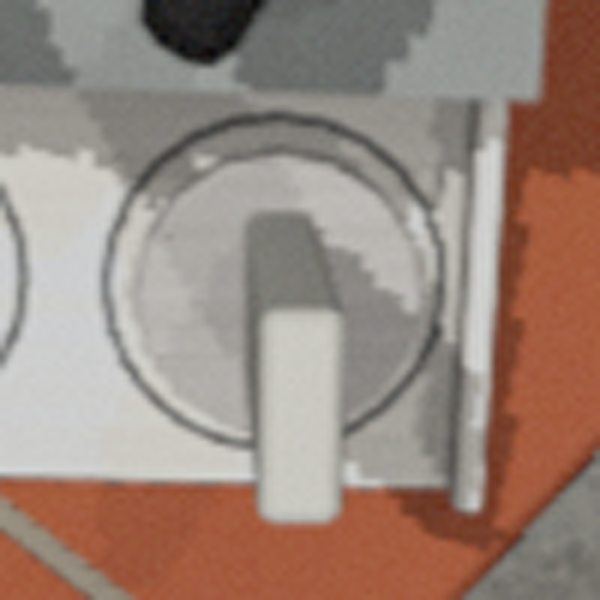

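Flag A stands inside ring A, with the foot at about (280,290) of the crop and the ring line visible all round it. Next: F1 to ring B.

```bash

python3 -m jog '[[[0,0,8,-3,3,0,4],[0,0,16,-6,6,0,4],[0,0,22.5,-8.2,7.6,0,4],[0,0,22.5,-8.2,7.6,-2,4],[0,0,22.5,-8.2,7.6,-4,4],[0,0,22.5,-8.2,7.6,-4,4]]]'
python3 - <<'E'
from h import *
p,d=robot.capture('wrist'); cv2.imwrite('pics/ah_w.png',p);print(robot.sense()['position'])
m=robot.camera_model('wrist');print(proj(m,[497.2,55.6,78]))
E
```

```text
time: 27.9
position: [494.5, 54.7, 106.5]
ee_rot: [0.002, 0.875, -0.483, -0.003]
contact_force: [-0.0, -0.5, -0.5]
finger_gap: 39.9
[495.65525035  54.95813749 107.90133781]
[323.15655966 253.38013756]
```

View pics/ah_w.png

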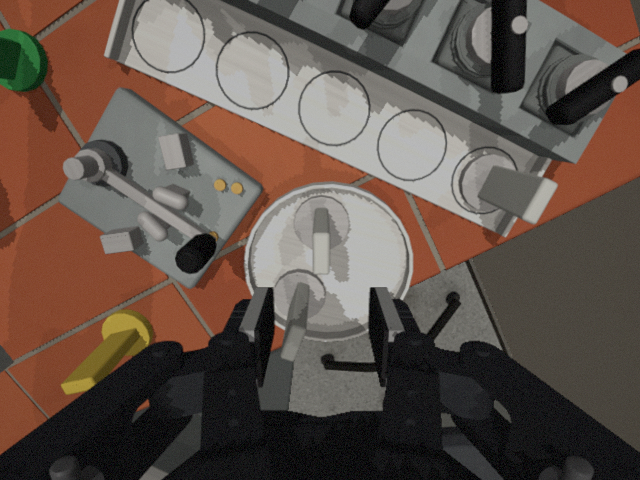

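```bash

python3 -m jog '[[[0,0,0,0,0,-4,4],[0,0,0,0,0,-7,4],[0,0,0,0,0,-9,4],[0,0,0,0,0,-9.9,4],[0,0,0,0,0,-9.9,4],[0,0,0,0,0,-9.9,4]]]'
python3 -m jog '[[[0,0,0,0,0,0,0.2],[0,0,0,0,0,0,0.2],[0,0,0,0,0,0,0.2],[0,0,0,0,0,0,0.2],[0,0,0,0,0,0,0.2]]]' 50
python3 -m jog '[[[0,0,0,0,0,2,0.2],[0,0,0,0,0,5,0.2],[0,0,0,0,0,9,0.2],[0,0,0,0,0,9,0.2],[0,0,0,0,0,9,0.2]]]' 50
python3 - <<'E'
from h import *
p,d=robot.capture('side'); crop(p,170,120,380,300,3.8,'pics/ai_d.png')
E
```

```text
time: 28.55
position: [498.3, 55.7, 11.7]
ee_rot: [-0.0, 0.875, -0.483, 0.0]
contact_force: [1.4, 0.2, -0.2]
finger_gap: 40.1
time: 29.05
position: [497.8, 55.6, 11.5]
ee_rot: [-0.0, 0.875, -0.483, 0.0]
contact_force: [-1.3, 0.4, 7.3]
finger_gap: 9.5
time: 29.55
position: [497.8, 55.3, 101.4]
ee_rot: [-0.0, 0.875, -0.483, 0.001]
contact_force: [-0.0, -0.4, -1.5]
finger_gap: 9.5
```

View pics/ai_d.png

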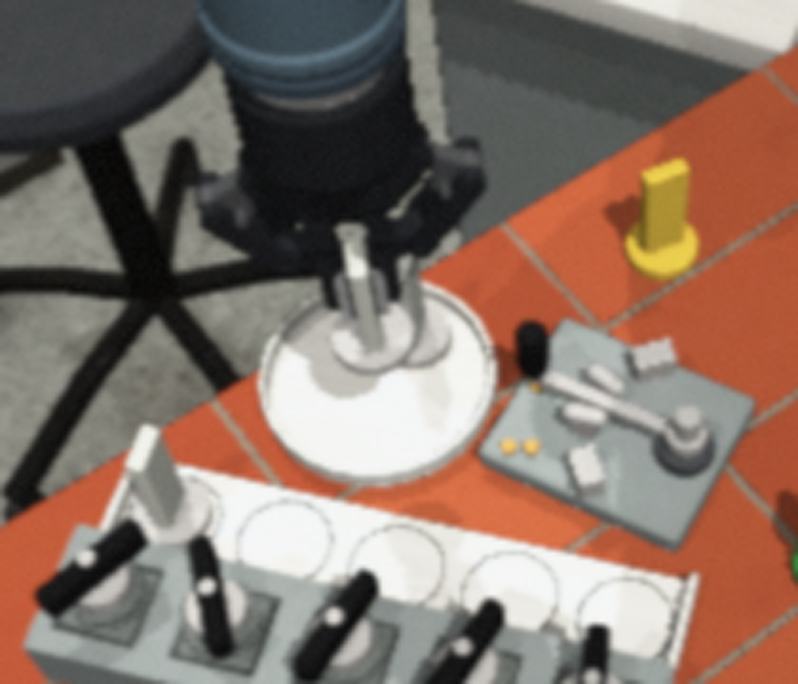

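```bash

python3 -m jog '[[[0,0,0,3,-0.9,0,0.2],[0,0,0,6,-1.8,0,0.2],[0,0,0,8.3,-2.4,0,0.2],[0,0,0,8.3,-2.4,0,0.2],[0,0,0,8.3,-2.4,0,0.2],[0,0,0,8.3,-2.4,-4,0.2],[0,0,0,8.3,-2.4,-7,0.2],[0,0,0,8.3,-2.4,-8,0.2],[0,0,0,8.3,-2.4,-8.2,0.2],[0,0,0,8.3,-2.4,-8.2,0.2]]]' 50
python3 - <<'E'
from h import *
p,d=robot.capture('wrist'); cv2.imwrite('pics/aj_w.png',p)
E
```

```text
time: 30.6
position: [580.5, 32.0, 19.5]
ee_rot: [-0.0, 0.876, -0.483, 0.0]
contact_force: [0.2, 0.5, -0.5]
finger_gap: 9.4
```

View pics/aj_w.png

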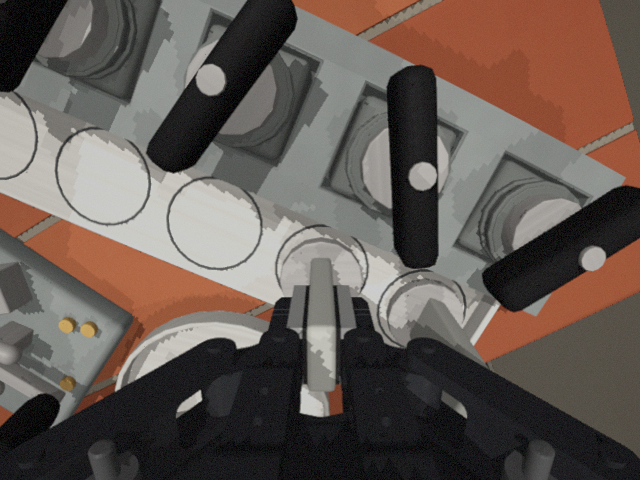

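```bash

python3 -m jog '[[[0,0,0,0,0,-0.5,0.2],[0,0,0,0,0,-0.8,0.2],[0,0,0,0,0,-0.8,0.2]]]' 50
python3 -m jog '[[[0,0,0,0,0,0.1,0.2],[0,0,0,0,0,0.1,2.4],[0,0,0,0,0,0.1,2.4],[0,0,0,0,0,3,2.4],[0,0,0,0,0,7,2.4],[0,0,0,0,0,12,4],[0,0,0,-1,1,14,4],[0,0,0,-1,1,14,4]]]' 50
python3 - <<'E'
from h import *
np.set_printoptions(precision=1,suppress=True)
p,d=robot.capture('wrist'); cv2.imwrite('pics/ak_w.png',p)
p,d=robot.capture('side'); crop(p,170,160,380,340,3.8,'pics/ak_d.png')
E
```

```text
time: 30.95
position: [581.2, 31.7, 11.5]
ee_rot: [-0.0, 0.875, -0.483, 0.001]
contact_force: [0.1, 0.6, 1.3]
finger_gap: 9.7
time: 31.75
position: [571.9, 43.5, 154.6]
ee_rot: [-0.002, 0.876, -0.483, 0.002]
contact_force: [1.1, 0.8, 1.2]
finger_gap: 40.1
```

View pics/ak_w.png

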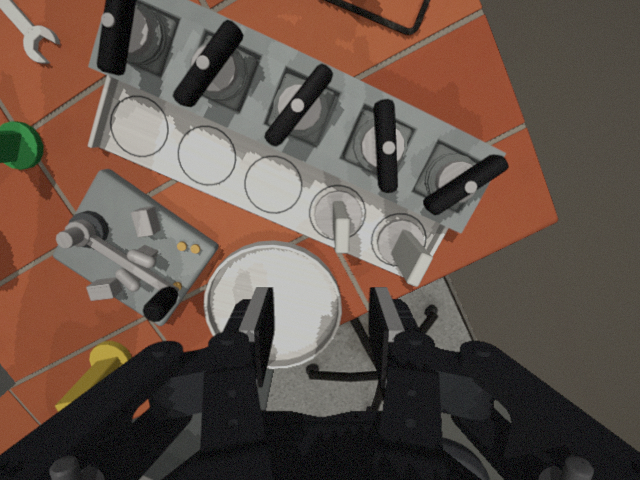

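View pics/ak_d.png

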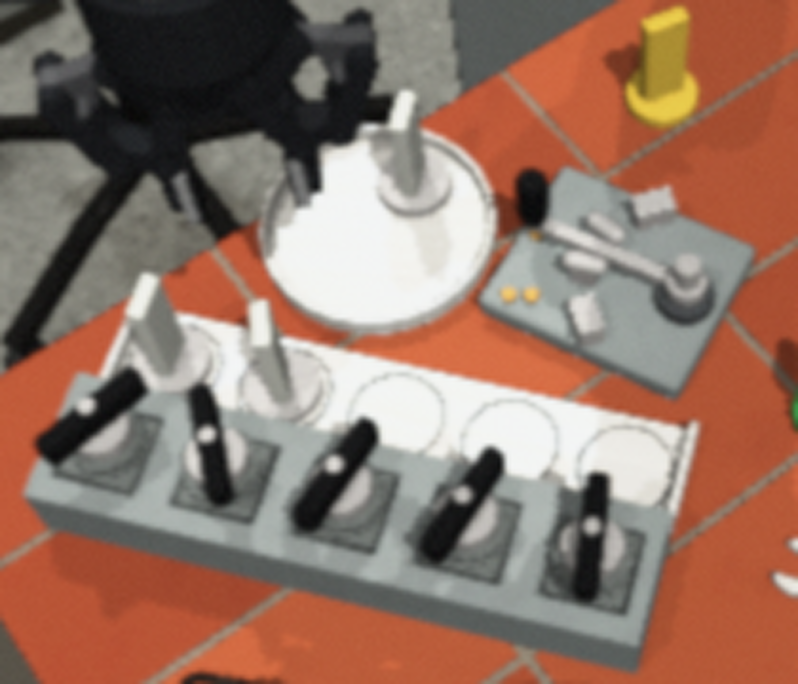

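Flags A (400,240) and B (338,212) stand in their rings. Now F2, still in the tray, to ring D.

```bash

python3 -m jog '[[[0,0,-5,-4,0,0,4],[0,0,-11,-8,0,0,4],[0,0,-17,-12,-0.2,0,4],[0,0,-19.1,-13.3,-0.25,-2,4],[0,0,-19.1,-13.3,-0.25,-4,4],[0,0,-19.1,-13.3,-0.25,-4,4],[0,0,-19.1,-13.3,-0.25,-4,4]]]'
python3 - <<'E'
from h import *
p,d=robot.capture('wrist'); cv2.imwrite('pics/al_w.png',p);print(robot.sense()['position'])
m=robot.camera_model('wrist');print(proj(m,[437.4,39.2,78]))
E
```

```text
time: 32.55
position: [437.0, 38.8, 110.2]
ee_rot: [0.001, 0.783, -0.622, -0.001]
contact_force: [-0.0, 0.4, -0.4]
finger_gap: 39.7
[437.75862699  39.03640478 110.83701696]
[321.45100174 254.65235036]
```

View pics/al_w.png

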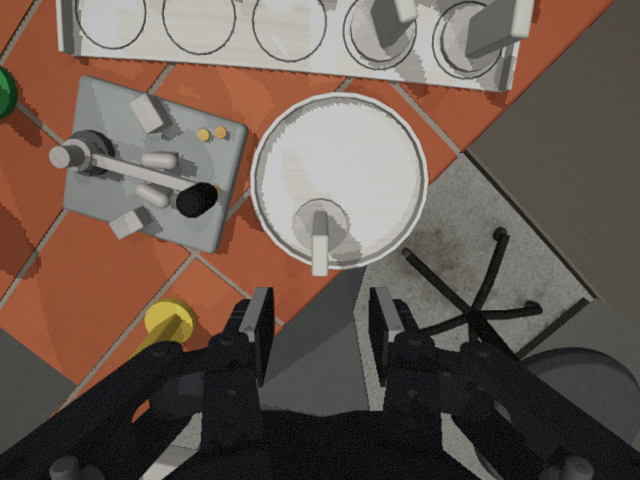

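Aligned: the blade top is at (320,254), as predicted. Grasp.

```bash

python3 -m jog '[[[0,0,0,0,0,-4,4],[0,0,0,0,0,-7,4],[0,0,0,0,0,-9,4],[0,0,0,0,0,-10,4],[0,0,0,0,0,-10,4],[0,0,0,0,0,-10,4]]]'
python3 -m jog '[[[0,0,0,0,0,0,0.2],[0,0,0,0,0,0,0.2],[0,0,0,0,0,0,0.2],[0,0,0,0,0,0,0.2],[0,0,0,0,0,0,0.2]]]' 50
python3 -m jog '[[[0,0,0,0,0,2,0.2],[0,0,0,0,0,5,0.2],[0,0,0,0,0,9,0.2],[0,0,0,0,0,9,0.2],[0,0,0,0,0,9,0.2]]]' 50
python3 - <<'E'
from h import *
p,d=robot.capture('side'); crop(p,170,120,380,300,3.8,'pics/am_d.png')
E
```

```text
time: 33.2
position: [438.3, 39.2, 11.7]
ee_rot: [-0.0, 0.783, -0.622, 0.0]
contact_force: [-0.7, 0.1, 0.9]
finger_gap: 40.0
time: 33.7
position: [438.1, 39.1, 11.6]
ee_rot: [-0.0, 0.783, -0.622, 0.001]
contact_force: [-0.5, 0.4, 7.5]
finger_gap: 9.2
time: 34.2
position: [437.9, 38.8, 101.6]
ee_rot: [-0.001, 0.783, -0.622, 0.001]
contact_force: [-0.5, -0.4, -1.1]
finger_gap: 9.6
```

View pics/am_d.png

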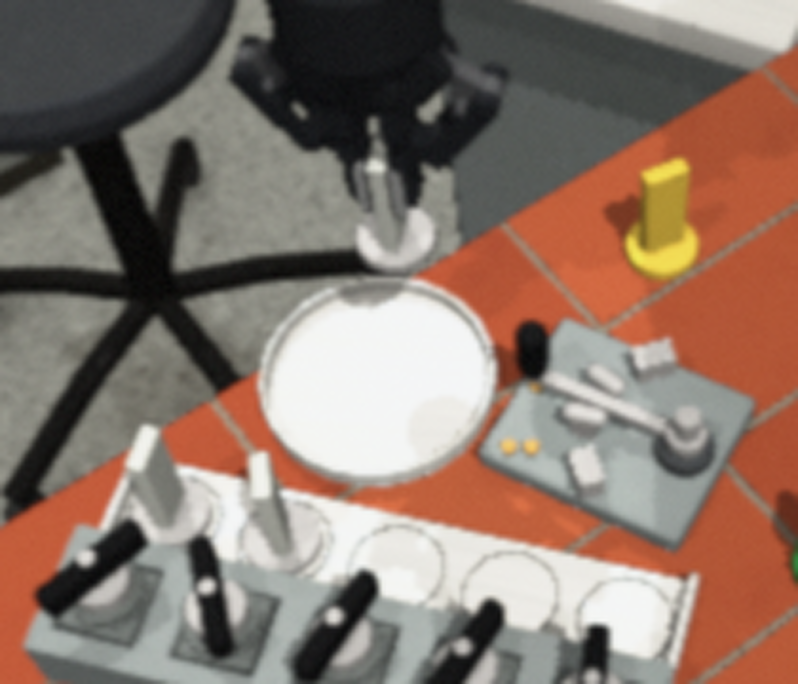

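```bash

python3 -m jog '[[[0,0,0,4,2.5,0,0.2],[0,0,0,8,5.5,0,0.2],[0,0,0,11,9,0,0.2],[0,0,0,12.5,11.5,0,0.2],[0,0,0,12.5,11.5,0,0.2],[0,0,0,12.5,11.5,0,0.2],[0,0,0,12.5,11.5,-4,0.2],[0,0,0,12.5,11.5,-7,0.2],[0,0,0,12.5,11.5,-8,0.2],[0,0,0,12.5,11.5,-8.2,0.2],[0,0,0,12.5,11.5,-8.2,0.2]]]' 50
python3 - <<'E'
from h import *
p,d=robot.capture('wrist'); cv2.imwrite('pics/an_w.png',p)
E
```

```text
time: 35.35
position: [562.7, 153.7, 19.5]
ee_rot: [-0.0, 0.783, -0.622, 0.0]
contact_force: [0.8, 0.1, -0.4]
finger_gap: 9.8
```

View pics/an_w.png

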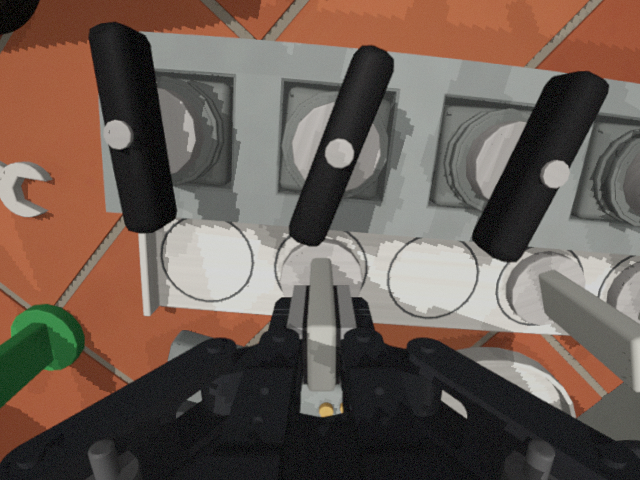

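Aligned over ring D at (321,265). Lower and release.

```bash

python3 -m jog '[[[0,0,0,0,0,-0.5,0.2],[0,0,0,0,0,-0.85,0.2],[0,0,0,0,0,-0.85,0.2]]]' 50
python3 -m jog '[[[0,0,0,0,0,0.1,0.2],[0,0,0,0,0,0.1,2.4],[0,0,0,0,0,0.1,2.4],[0,0,0,0,0,3,2.4],[0,0,0,0,0,7,2.4],[0,0,0,0,0,12,4],[0,0,0,-2,0,16,4],[0,0,0,-4,0,16,4],[0,0,0,-4,0,16,4]]]' 50
python3 - <<'E'
from h import *
np.set_printoptions(precision=1,suppress=True)
p,d=robot.capture('wrist'); cv2.imwrite('pics/ao_w.png',p)
p,d=robot.capture('side'); crop(p,170,160,380,340,3.8,'pics/ao_d.png')
E
```

```text
time: 35.7
position: [563.3, 154.4, 11.6]
ee_rot: [-0.001, 0.783, -0.622, 0.001]
contact_force: [-2.6, -0.7, 6.4]
finger_gap: 9.6
time: 36.6
position: [521.0, 154.4, 171.5]
ee_rot: [-0.0, 0.784, -0.621, 0.0]
contact_force: [0.4, 1.1, 0.3]
finger_gap: 40.0
```

View pics/ao_w.png

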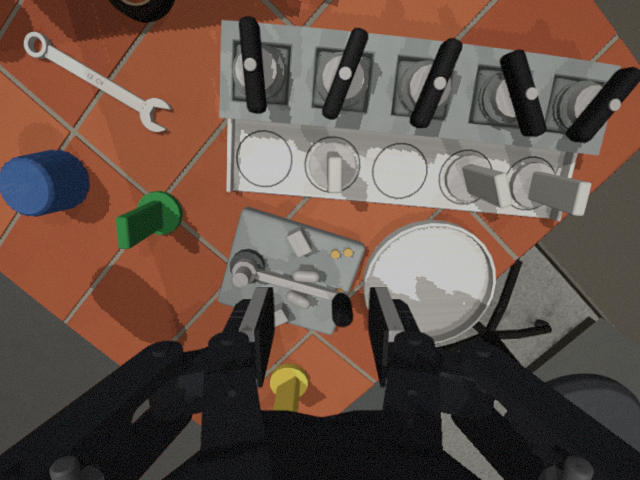

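View pics/ao_d.png

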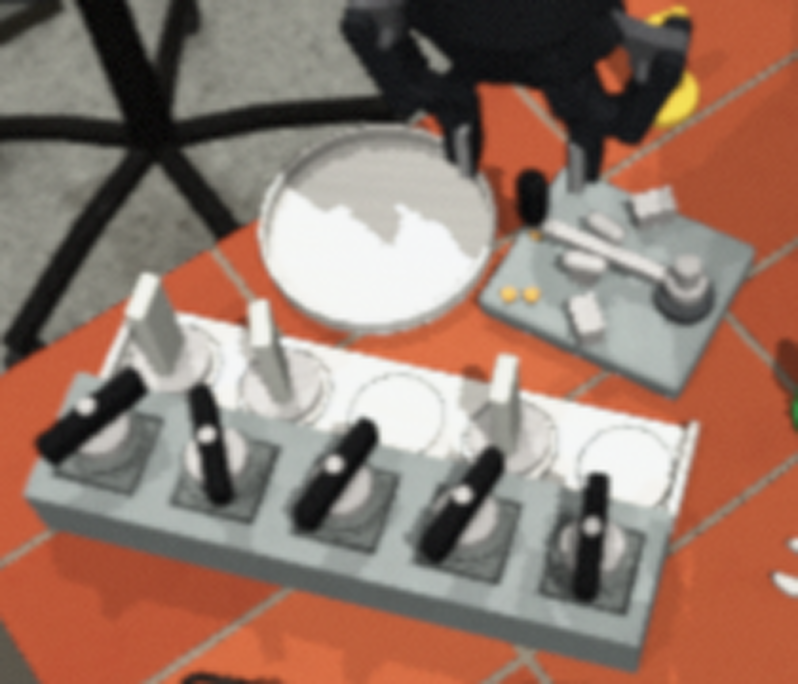

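All three flags are inside their rings, in front of A, B and D. Now the lever to HOLD.

```bash

python3 -m jog '[[[0,0,8.5,-2,-1,0,4.5],[0,0,17,-5,-2,0,4.5],[0,0,25.5,-7.3,-3.2,0,4.5],[0,0,34,-7.3,-3.2,0,4.5],[0,0,42.5,-7.3,-3.2,0,4.5],[0,0,51,-7.3,-3.2,0,4.5],[0,0,59.5,-7.3,-3.2,-2,4.5],[0,0,68,-7.3,-3.2,-4,4.5],[0,0,72.1,-7.3,-3.2,-6,4.5],[0,0,72.1,-7.3,-3.2,-6,4.5],[0,0,72.1,-7.3,-3.2,-6,4.5]]]'
python3 - <<'E'
from h import *
p,d=robot.capture('wrist'); cv2.imwrite('pics/ap_w.png',p);print(robot.sense()['position'])
m=robot.camera_model('wrist');print(proj(m,[449.7,121.9,76]))
E
```

```text
time: 37.8
position: [449.5, 122.2, 110.0]
ee_rot: [-0.0, 0.999, -0.043, -0.001]
contact_force: [1.3, 0.7, 0.5]
finger_gap: 45.3
[450.01363645 122.3456033  110.66597144]
[322.77380364 256.11612308]
```

View pics/ap_w.png

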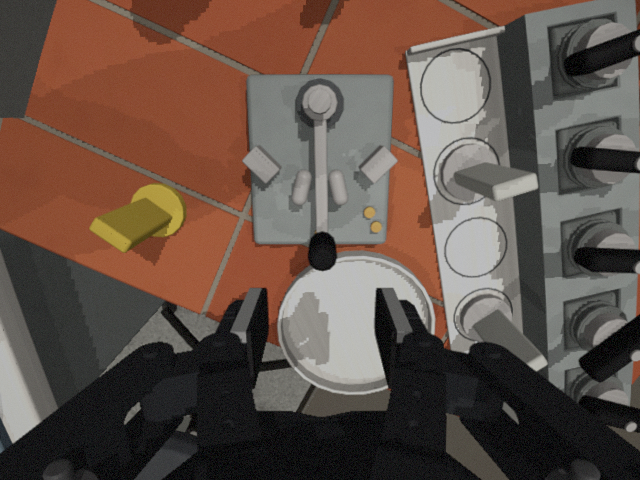

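```bash

python3 -m jog '[[[0,0,0,0,0,-3,4.5],[0,0,0,0,0,-6,4.5],[0,0,0,0,0,-8,4.5],[0,0,0,0,0,-9.1,4.5],[0,0,0,0,0,-9.1,4.5]]]'
python3 -m jog '[[[0,0,0,0,0,0,1],[0,0,0,0,0,0,1],[0,0,0,0,0,0,1],[0,0,0,0,0,0,1]]]' 50
python3 -m jog '[[[0,0,0,0,0,0.8,1],[0,0,0,0,0,1.8,1],[0,0,0,0,0,1.8,1]]]' 50
```

```text
time: 38.35
position: [449.4, 122.1, 19.1]
ee_rot: [0.0, 0.999, -0.042, -0.0]
contact_force: [0.0, 0.3, 0.9]
finger_gap: 45.5
time: 38.75
position: [450.3, 122.2, 20.2]
ee_rot: [-0.0, 0.999, -0.042, 0.001]
contact_force: [0.7, -0.1, 3.3]
finger_gap: 16.2
time: 39.05
position: [450.1, 122.5, 38.7]
ee_rot: [-0.0, 0.999, -0.042, 0.001]
contact_force: [0.7, 3.5, -3.7]
finger_gap: 16.3
```

```bash

python3 -m jog '[[[0,0,6.45,1.0,0,0,1],[0,0,12.9,2.0,0.07,0,1],[0,0,19.3,3.0,0.27,0,1],[0,0,25.8,3.95,0.58,0,1],[0,0,25.8,3.95,0.58,0,1],[0,0,25.8,3.95,0.58,0,1]]]' 50
python3 - <<'E'
from h import *
p,d=robot.capture('wrist'); cv2.imwrite('pics/aq_w.png',p)
E
```

```text
time: 39.65
position: [488.1, 128.5, 37.1]
ee_rot: [-0.001, 0.983, 0.182, -0.0]
contact_force: [-0.4, 4.6, -4.1]
finger_gap: 16.2
```

View pics/aq_w.png

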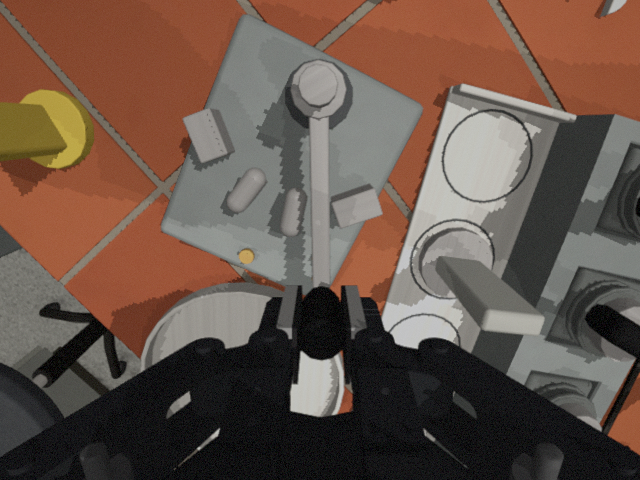

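The arm is over the HOLD notch, between the inner tooth (293,212) and the end block (355,207). Lower, release and rise.

```bash

python3 -m jog '[[[0,0,0,0,0,-0.9,1],[0,0,0,0,0,-1.8,1],[0,0,0,0,0,-1.9,1],[0,0,0,0,0,-1.9,1]]]' 50
python3 -m jog '[[[0,0,0,0,0,0,2.8],[0,0,0,0,0,0,2.8],[0,0,0,0,0,0,2.8],[0,0,0,0,0,4,2.8],[0,0,0,0,0,8,2.8],[0,0,0,0,0,12,4],[0,0,0,-2,0,16,4],[0,0,0,-4,-1,17,4],[0,0,0,-4,-1,17,4]]]' 50
python3 - <<'E'
from h import *
np.set_printoptions(precision=1,suppress=True)
p,d=robot.capture('wrist'); cv2.imwrite('pics/ar_w.png',p)
m=robot.camera_model('wrist'); np.save('/tmp/d.npy',d)
import pickle; pickle.dump(m,open('/tmp/m.pkl','wb'))
p,d=robot.capture('side'); crop(p,170,160,380,340,3.8,'pics/ar_d.png')
E
```

```text
time: 40.1
position: [489.6, 128.3, 19.1]
ee_rot: [0.0, 0.983, 0.182, 0.001]
contact_force: [-2.2, 2.4, 8.7]
finger_gap: 16.2
time: 41.0
position: [447.8, 116.4, 189.6]
ee_rot: [0.002, 0.983, 0.182, 0.001]
contact_force: [0.7, -0.3, -0.4]
finger_gap: 40.1
```

View pics/ar_w.png

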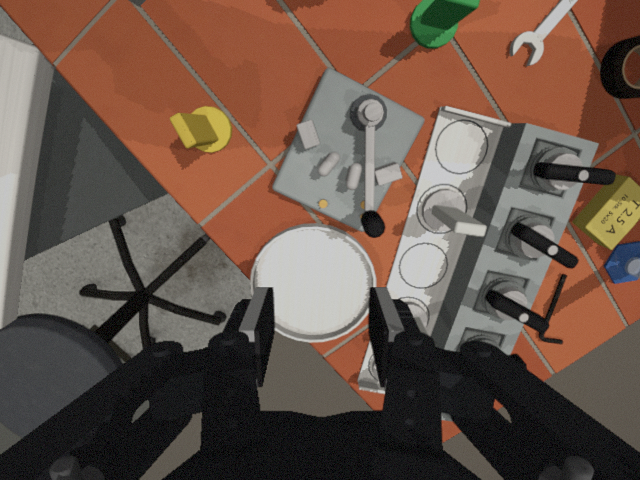

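View pics/ar_d.png

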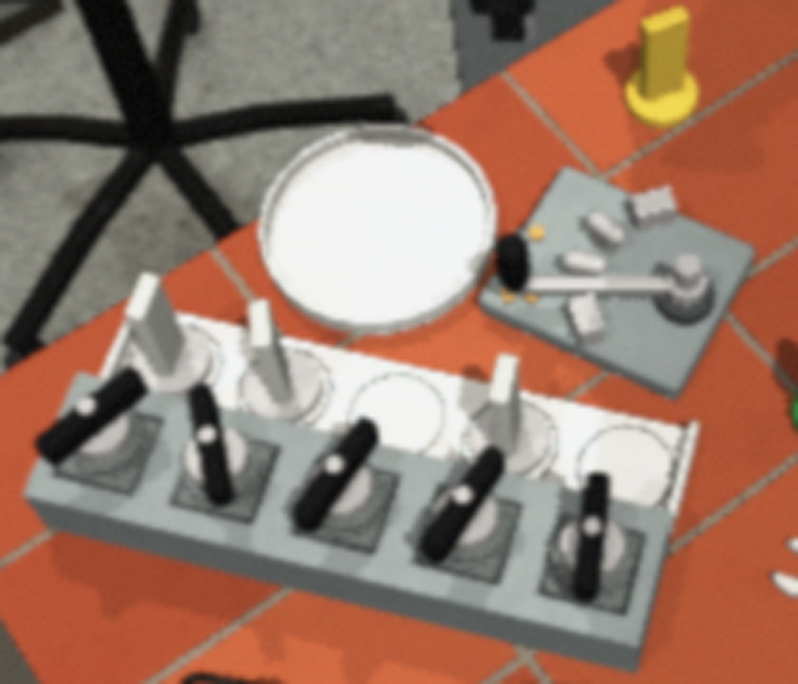

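```bash

python3 - <<'E'
from h import *
import pickle
np.set_printoptions(precision=1,suppress=True)
d=np.load('/tmp/d.npy');m=pickle.load(open('/tmp/m.pkl','rb'))
def pt(u,v):
    c,r=ray(m,u,v); return c+r*np.median(d[v-1:v+2,u-1:u+2])/(m['R'][2]@r)
for n,q in dict(pivot=(370,110),knob=(374,228),arm=(370,165)).items(): print(n,pt(*q))
p,dd=robot.capture('side'); crop(p,180,225,340,300,5,'pics/as_d.png')
p,dd=robot.capture('scene'); crop(p,330,215,490,345,5,'pics/as_s.png')
E
```

```text
pivot [452.8 210.4  55.9]
knob [489.  127.1  75.5]
arm [472.4 170.   37.9]
```

View pics/as_s.png

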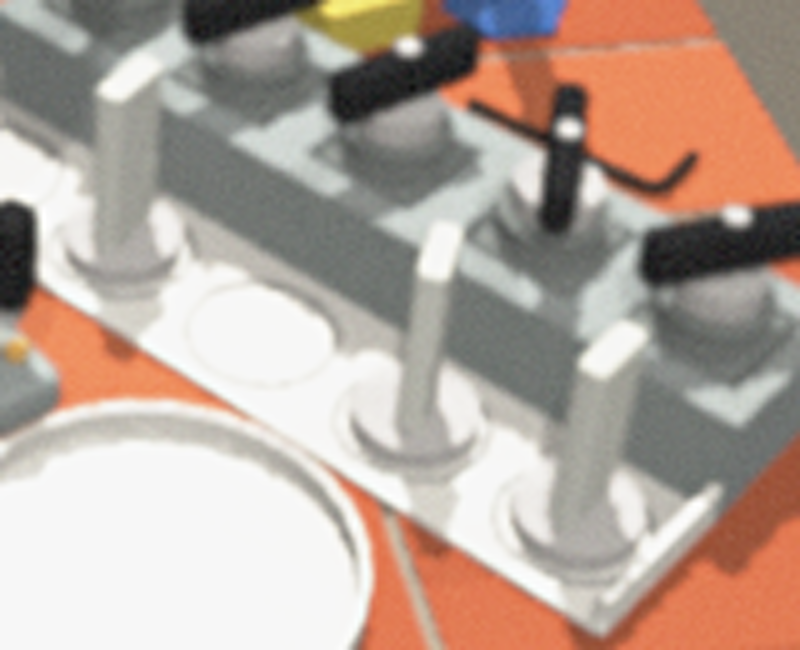

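View pics/as_d.png

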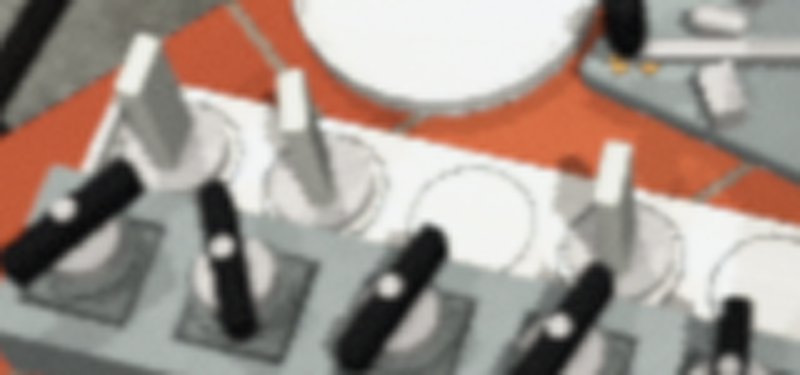

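```bash
python3 - <<'E'
from station import robot
print(robot.sense()['time'],robot.sign_off())
E
```

```text
the job is handed in; nothing more can be done
41.2 None
```

I handed the job in at 41.2 s: the lever went to CHECK, all five nuts were tried, the three loose ones were flagged, and the lever was then moved to HOLD.

- **Nuts:** I call them A to E, from right to left as the robot sees them (y = -20 to 225 mm). A, B and D swung more than 15° (about 45°, 35° and 35°) at 2 to 4 N. C and E resisted: I stopped at about 9 N on C and 10 N on E, with no rotation visible.
- **Flags:** The last side and scene pictures show one flag upright inside each of the rings at A, B and D, and the rings at C and E empty.
- **Lever:** In CHECK it was seated (knob top 76.5 mm, arm top 38.6 mm). At the end it is in HOLD at (489, 127), knob top 75.5 mm and arm top 37.9 mm, so fully down. The gripper was clear of everything.
- **Disagreement:** The fingertips stood about 27 mm above the reported TCP. My first grasp of the lever therefore only nipped the knob's taper and slipped off without moving the lever; I allowed for the offset after that.
- **Not seen:** No flag was knocked and no grip slackened while I was looking.

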